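# Book in the craft kit: stand the scanner up, regrasp it and read the barcode

### The arm

A 6-joint arm with a two-finger parallel gripper is mounted at the origin on the work surface. World frame = base frame: x ahead of the robot, y to its left, z up, the work surface at z = 0. Lengths are in m, angles in degrees, forces in N, time in s.
With the tool pointing down it reaches from about 0.35 to 0.875 m from the base axis. Payload 4.2 kg.
Tool frame: the origin (TCP) lies on the centre line of the jaws, within the pads' length; the fingertips stand 11 mm ahead of it and the grasp point (between the pads) lies 8 mm behind it; z points along the fingers, y is the line along which they close (so a half turn about z gives the same grasp; the last joint's range is limited). The gripper opens to 85 mm and grips with 20 to 120 N. Pads are 22 mm wide; open, the fingers measure 114 mm over their backs; the gripper's body (76 mm by 85 mm) begins 54 mm behind the grasp point. The pads swing forward as they close: fully open they stand 13 mm farther back than shut.
Start: joints at [87.582, 22.042, 0.453, 0, -68.411, -14.817], TCP at [0.185, 0.597, 0.218] pointing down, gripper open.
Joint ranges: [-179.83, 179.83], [-69.29, 118.12], [-61.27, 80.66], [-181.25, 117.63], [-171.15, -9.14], [-177.46, 177.46]. Speed limits (degrees/s): [159.86, 159.86, 180, 180, 180, 180].

### API

Orientations are given as a 3x3 rotation matrix whose columns are the frame's x, y, z axes.
In Python, from cell import bot gives the robot as it stands.
- The arm moves only by the tool play_rows, never from a script. Its argument "moves" is a list of rows, each an object with "hand": the closure, from -1 (fully open) to 1 (shut); "translation": the shift along the tool's x, y, z scaled (see below), a list of three; "roll": the turn about the tool's z scaled (see below). A call has 1 to 8 rows; each row is the pose to reach, as a shift and turn from the pose commanded when the call began, along the tool's axes at that moment; what a row does not reach only later rows make up. The controller multiplies each number of a shift by 200 mm and each number of a turn by 2 rad. A row lasts 1/8 s, in which the tool goes at most 62.5 mm and 10.7 degrees, less where a joint would pass 70% of its speed; a pose out of reach is approached as far as the arm can. A call with a number of a shift or a turn outside -1 to 1 is refused whole. A call with a gripper value outside its range is refused whole. The fingers move at their own pace and stop on an object; "grip_force" is the grip in N (left out, the last holds). Time passes only in rows, so rows that repeat a pose let the fingers close. It gives the time, the measured TCP pose, the force, the opening and the grip force at its end, in the units of the state.
- bot.get_state(): the state, without advancing time (a new reading comes with each control period).
- bot.grab_frame(name): name is "scene" or "top" or "wrist"; returns a dict with "color" (384x512x3 uint8, red, green, blue), "fx", "fy", "cx", "cy" (pixels), "position" and "rotation" of the camera in the world; the wrist camera has in their place "T_tool_cam" (4x4, takes a point from camera to tool coordinates, whose origin is the TCP and whose axes are the flange's). Camera axes: x right, y down, z forward; pixel columns grow to the right and rows downward; lengths in m; the calibration is good to about 2 mm. A picture is of the moment at which its call begins: read the wrist's pose just before it. There is no depth.
- bot.finish_job(): hands the job in; it is judged then, once.
Trained networks look in a picture, given as the dict that the camera call returned (one of the last four; its "shot" number tells which), for a name from the list of things; names that differ only in an ending like _2 or _b are one class to them, and where a whole thing is asked for, a point or a joint stands for the part that bears it (a point fixed in the world has none). Each returns a list of dicts, best first, with "conf" (0 to 1); they miss things now and then, are a little off and sometimes report something else, mostly with a low value. They report only what shows in the picture. A call takes as long as a camera call. They do not tell look-alikes from the thing itself.
- bot.look_for(label, picture): "uv" ([column, row] in pixels, amid what is visible of it).
- bot.regions_of(label, picture): "pixels" (384x512 bool, what is visible of it) and "uv" ([column, row] in pixels, amid what is visible of it).
The state is a dict: "t": time; "joints": joint angles; "joint_velocities": joint speeds; "joint_torque": joint torques, N m; "tcp_pos": TCP position; "tool_rot": TCP orientation; "force": force on the tool from outside, world axes, zero at the start; "wrist_torque": the same for the moment, N m; "finger_gap": finger opening in m; "gripper_force": force on a finger pad.
Only numpy, scipy, OpenCV 4.12 (cv2) and the standard library are available. Lean on these libraries where they do the work, as an engineer would, in place of code of your own. Each camera call takes 0.05 s, during which the arm holds its last target. There are 200 camera calls.

### The job

The hand scanner lies on its back: pick it up, stand it on its foot and let go, so that you can take it again without the hand in front of its window. Then point it squarely at the middle of the barcode label on the kit carton from about 10 cm, with its handle downwards so that the scan line crosses the bars, and hold it steady there for a good second. Finally stand it upright in the middle of its charging pad and let go; do not drop or slam it, do not bump the cartons, and leave the other things on the table where they are.

Things in the scene. Friction and masses are not known exactly. Their poses are not given: they have to be found in the camera images.
- scanner_centre (a point): Pistol-shaped hand scanner, 0.22 to 0.42 kg, 150 mm high on its foot: the middle of its handle (34 along x, 32 along y). Axes: x along the beam, out of the window; y to its side; z up when it stands. It starts lying on its back, window up (x up, window 110 mm above the table), top of the head roughly to the robot's left (+y), foot to its right.
- scanner_window (a point): Middle of the dark window at the front end of the barrel; same axes: beam along +x, scan line spread along y. It is 65 mm along x and 53 mm along z from scanner_centre.
- scanner_barrel (a point): Middle of the barrel (head), 110 (x) x 36 (y) x 44 (z) mm with smooth flat sides; same axes. It lies 10 mm along x and 53 mm along z from scanner_centre; the window is its +x end, the handle joins it below.
- barcode_label (a point): Middle of the barcode label (white, 100 mm wide, 60 mm high, black upright bars) on the face of a flat carton, 160 wide, 140 high, 35 thick, leaning back 30 degrees on a fixed wooden easel. x points straight out of the label (roughly to the robot's right, 30 degrees upwards), y along its width (level), z up along its bars. 115 mm above the table.
- pad_top (a point): Centre of the top face of the charging pad: a fixed black disc, 160 mm across, 8 mm thick, with a flat steel plate in the middle, lying on the table.
- scanner: The scanner's foot: origin at the centre of its flat underside, 75 mm below scanner_centre along z; foot 90 (x) x 60 (y) x 14 (z) mm. The weight is mostly in the foot; it stands steadily on it. Same axes.
- table: The white table top at height 0 (fixed).
- pad: The charging pad; origin under its centre, on the table.
- glue_stick: Standing white glue stick, 30 mm across, 95 mm high; origin at the centre of its underside. Bystander.
- tape_roll: Cardboard roll lying flat, 90 mm across, 24 mm high; origin at the centre of its underside. Bystander.
- mug: White mug, 76 mm across, 90 mm high; origin at the centre of its underside. Bystander.
- glue_bottle: White glue bottle, 52 mm across, 140 mm high; origin at the centre of its underside. Bystander.
- tin: Steel jar, 74 mm across, 80 mm high; origin at the centre of its underside. Bystander.
- brush: Brush lying flat at the far side, under 260 mm long; origin at its underside. Bystander.
- kit_barcode: The carton with the barcode; origin and axes as barcode_label. Fixed.
- kit_plain: The other carton, equal and on an equal easel, with a disc and a block on its label instead of bars: leave it alone. Origin at the middle of its label, same axes. Which carton stands nearer the robot varies. Fixed.
Things that resemble listed ones, but are neither listed nor needed, are in the scene too. What is shaped like the part that bears barcode_label but red is not meant. What is shaped like the scanner but pink is not meant.

How it is judged (in metres and radians):
On the way, in this order (a step that is already met when the one before it is completed fails the run):
1. the scanner stands upright on its foot on the table or pad, let go and at rest (angle between scanner's own z axis and vertical below 0.08 rad and contact force between the fingers and scanner below 0.05 N and linear speed of scanner below 0.02 m/s and angular speed of scanner below 0.1 rad/s and height (world z) of scanner below 0.02 m), for 0.2 s.
2. held still for 1 s, handle down, label's middle within 15 mm of the beam and 60 to 140 mm from the window, beam within 0.35 rad of square to it, scan line within 0.3 rad of the label's width (y of barcode_label in the frame of scanner_window between -0.015 and 0.015 m and z of barcode_label in the frame of scanner_window between -0.015 and 0.015 m and x of barcode_label in the frame of scanner_window between 0.06 and 0.14 m and angle between the x axis of scanner_window and the x axis of barcode_label, either way round below 0.35 rad and angle between the y axis of scanner_window and the y axis of barcode_label, either way round below 0.3 rad and angle between scanner's own z axis and vertical below 1.2 rad and contact force between the fingers and scanner above 1 N and linear speed of scanner below 0.02 m/s and angular speed of scanner below 0.15 rad/s), for 1 s.
At the end, for the whole second after the job is handed in: The scanner stands upright (within 0.08 rad) on the charging pad, the middle of its foot within 25 mm of the pad's centre, let go and at rest (angle between scanner's own z axis and vertical below 0.08 rad and contact force between the fingers and scanner below 0.05 N and linear speed of scanner below 0.02 m/s and angular speed of scanner below 0.1 rad/s and horizontal distance between scanner and pad_top below 0.025 m and height (world z) of scanner between 0.004 and 0.013 m); the robot touches nothing.
It fails at once if a bystander on the table (glue stick, roll, mug, bottle, jar, brush) is moved by more than 30 mm (distance of any of glue_stick, tape_roll, mug, glue_bottle, tin, brush from where it was at the start of the episode above 0.03 m).
It fails at once if the scanner is dropped or slammed on the table or the pad (over 80 N) (contact force between scanner and table above 80 N or contact force between scanner and pad above 80 N).
It fails at once if the scanner or the arm bumps one of the cartons (over 5 N) (contact force between any of scanner, the arm, the fingers and kit_barcode above 5 N or contact force between any of scanner, the arm, the fingers and kit_plain above 5 N).
It also fails if it takes over 72 s, if anything falls off the work surface, if the arm or the gripper's body presses on something with over 40 N, if the wrist force passes 120 N, or if a joint passes its speed limit or range.

## Working session

There is one attempt and no reset: what is moved stays moved. The work goes in short steps, Python scripts to look and compute and a tool call to move; the robot and the scene stay as the last step left them, time stands still between calls to the robot, and variables do not carry over. Pictures are saved under pics/ and viewed, at most 10 in all, crops included, and the job is handed in when it is done.

Besides the shell and the picture viewer there is one more tool, called after ">>>" in YAML: its name, and indented under it one key for each argument. play_rows: Moves the arm, as the interface text tells. Its arguments: {"type":"object","properties":{"moves":{"type":"array","items":{"type":"object","properties":{"hand":{"type":"number"},"translation":{"type":"array","items":{"type":"number","minimum":-1,"maximum":1}},"roll":{"type":"number","minimum":-1,"maximum":1}}}},"grip_force":{"type":"number"}},"required":["moves"]}

```bash
mkdir -p pics; ls
cat > h.py <<'E'
import numpy as np, cv2
from cell import bot
def ray(f,uv,R=None,p=None):
    d=np.array([(uv[0]-f['cx'])/f['fx'],(uv[1]-f['cy'])/f['fy'],1.])
    return np.array(f['position']),np.array(f['rotation'])@d
def atz(f,uv,z):
    p,d=ray(f,uv); return p+d*(z-p[2])/d[2]
def proj(f,P):
    q=np.array(f['rotation']).T@(np.array(P)-np.array(f['position'])); return q[0]/q[2]*f['fx']+f['cx'],q[1]/q[2]*f['fy']+f['cy']
def tri(f,u,g,v):
    p,d=ray(f,u);q,e=ray(g,v);s=np.linalg.lstsq(np.c_[d,-e],q-p,rcond=None)[0];a=p+d*s[0];b=q+e*s[1];return (a+b)/2,np.linalg.norm(a-b)
def save(f,n): cv2.imwrite('pics/'+n+'.png',cv2.cvtColor(f['color'],cv2.COLOR_RGB2BGR))
E
cat > a.py <<'E'
from h import *
np.set_printoptions(precision=3,suppress=True)
s=bot.get_state();print(s['t'],s['tcp_pos'],s['tool_rot'],s['finger_gap'])
a=bot.grab_frame('scene');b=bot.grab_frame('top')
for n,f in (('s',a),('t',b)):
    print(n,f['position'],f['rotation'])
    for l in ['scanner','scanner_window','scanner_barrel','scanner_centre','barcode_label','kit_barcode','kit_plain','pad_top','glue_stick','tape_roll','mug','glue_bottle','tin','brush']:
        print(n,l,[(np.round(r['uv']).tolist(),round(r['conf'],2)) for r in bot.look_for(l,f)[:4]])
im=np.hstack([a['color'],b['color']])
cv2.imwrite('pics/s0.png',cv2.cvtColor(np.vstack([a['color'],b['color']])[:, :, :],cv2.COLOR_RGB2BGR)[:768]) if 0 else (save(a,'s0'),save(b,'t0'))
E
python3 a.py
```

```text
pics
0.0 [0.185 0.596 0.217] [[ 0.955 -0.296 -0.001]
 [-0.296 -0.955 -0.002]
 [ 0.     0.002 -1.   ]] 0.08555343320556112
s [1.154 0.63  0.71 ] [[-0.706  0.376 -0.6  ]
 [ 0.707  0.402 -0.581]
 [ 0.023 -0.835 -0.55 ]]
s scanner [([166.0, 211.0], 0.66), ([103.0, 200.0], 0.56)]
s scanner_window [([169.0, 215.0], 0.83), ([106.0, 200.0], 0.83), ([171.0, 159.0], 0.23), ([363.0, 218.0], 0.16)]
s scanner_barrel [([104.0, 200.0], 0.73), ([166.0, 209.0], 0.63), ([210.0, 192.0], 0.24)]
s scanner_centre [([166.0, 210.0], 0.65), ([105.0, 201.0], 0.6)]
s barcode_label [([416.0, 201.0], 0.88), ([321.0, 271.0], 0.7), ([169.0, 215.0], 0.61)]
s kit_barcode [([414.0, 201.0], 0.74), ([321.0, 273.0], 0.67), ([221.0, 163.0], 0.28)]
s kit_plain [([364.0, 219.0], 0.74)]
s pad_top [([210.0, 189.0], 0.85), ([273.0, 232.0], 0.66), ([136.0, 171.0], 0.33), ([165.0, 214.0], 0.17)]
s glue_stick [([172.0, 179.0], 0.77), ([214.0, 287.0], 0.17)]
s tape_roll [([274.0, 224.0], 0.73)]
s mug []
s glue_bottle [([172.0, 158.0], 0.6), ([321.0, 273.0], 0.31)]
s tin [([221.0, 163.0], 0.56), ([362.0, 218.0], 0.37)]
s brush [([212.0, 290.0], 0.58)]
t [ 0.339 -0.05   1.105] [[ 0.003 -0.991  0.137]
 [-0.999  0.002  0.032]
 [-0.032 -0.137 -0.99 ]]
t scanner [([345.0, 92.0], 0.93), ([294.0, 122.0], 0.62)]
t scanner_window [([346.0, 91.0], 0.9), ([296.0, 125.0], 0.79)]
t scanner_barrel [([348.0, 94.0], 0.74), ([294.0, 122.0], 0.65)]
t scanner_centre [([292.0, 122.0], 0.85), ([352.0, 91.0], 0.56)]
t barcode_label [([121.0, 292.0], 0.88), ([140.0, 149.0], 0.59)]
t kit_barcode [([125.0, 288.0], 0.68), ([141.0, 145.0], 0.65)]
t kit_plain [([148.0, 212.0], 0.83)]
t pad_top [([317.0, 195.0], 0.6)]
t glue_stick [([343.0, 162.0], 0.69)]
t tape_roll [([236.0, 194.0], 0.9)]
t mug [([387.0, 145.0], 0.82)]
t glue_bottle [([366.0, 172.0], 0.84)]
t tin [([344.0, 229.0], 0.81)]
t brush [([214.0, 110.0], 0.98), ([149.0, 210.0], 0.58), ([138.0, 145.0], 0.21)]
```

Run:
```python
import cv2
s=cv2.imread('pics/s0.png');t=cv2.imread('pics/t0.png')
cv2.imwrite('pics/t1.png',cv2.resize(t[50:350,90:440],None,fx=2,fy=2))
cv2.imwrite('pics/s1.png',cv2.resize(s[120:330,60:460],None,fx=2,fy=2))
```

```text
(no output)
```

View pics/t1.png

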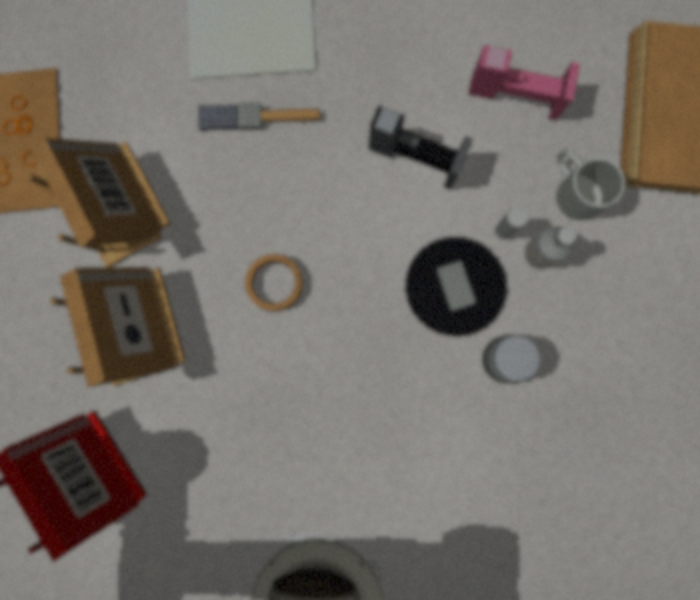

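View pics/s1.png

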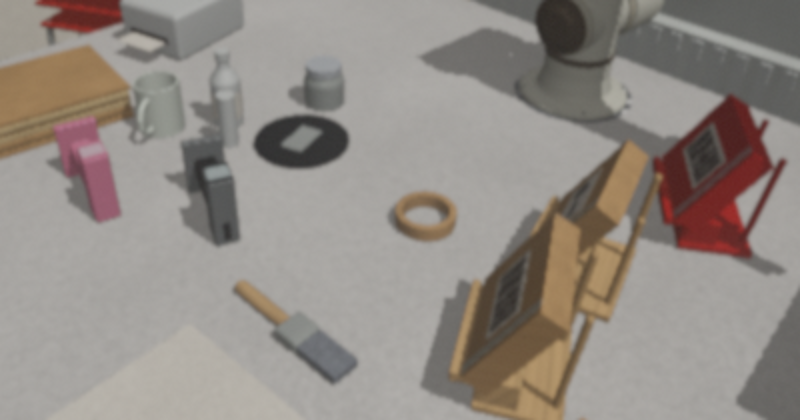

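The top crop shows two scanner shapes. The dark grey one has its head at full-image px (283,115) and foot at (320,130). The pink one is at (345,90). The scanner I want is the dark one.

It also shows three easels. The tan one with bars is at (142,143), the tan one with disc and block is at (153,210), and the red one with bars is at (128,288). The target is the tan carton with bars, the far one. The enlarged crops confirm both choices.

```bash
cat > b.py <<'E'
from h import *
np.set_printoptions(precision=3,suppress=True)
a=bot.grab_frame('scene');b=bot.grab_frame('top')
def near(l,f,uv,fn=bot.look_for):
    c=[r for r in fn(l,f) if np.hypot(*(np.array(r['uv'])-uv))<35]
    return c[0] if c else None
g=b['color'].astype(int)
w=near('scanner_window',b,(290,122)); print('window@.11',atz(b,w['uv'],.11),w['uv'])
ws=near('scanner_window',a,(169,215)); print('tri win',tri(a,ws['uv'],b,w['uv']), 'tops proj',proj(a,atz(b,w['uv'],.11)))
m=near('scanner',b,(294,122),bot.regions_of)
if m:
    v,u=np.nonzero(m['pixels']); print('mask',u.min(),u.max(),v.min(),v.max())
# foot & head
for n,uv in (('headtop',(283,115)),('foottop',(320,130))): print(n,atz(b,uv,.11 if n[0]=='h' else .09))
for l,uv in (('barcode_label',(142,148)),): 
    r=near(l,b,uv,bot.regions_of); s=near(l,a,(321,271),bot.regions_of); print(l,r['uv'],s['uv'],tri(a,s['uv'],b,r['uv']),atz(b,r['uv'],.115))
    for q,f in ((r,b),(s,a)): print(cv2.boxPoints(cv2.minAreaRect(np.argwhere(q['pixels'])[:,::-1].astype(np.float32))))
for l,h in (('pad_top',.008),('glue_stick',.095),('tape_roll',.024),('mug',.09),('glue_bottle',.14),('tin',.08),('brush',.01),('kit_plain',.115)):
    rs=bot.regions_of(l,b)
    for r in rs[:2]: print(l,round(r['conf'],2),r['uv'],atz(b,r['uv'],h))
m=(b['color'].max(2)<45).astype(np.uint8); 
n,_,st,ce=cv2.connectedComponentsWithStats(m)
for i in range(1,n):
    if st[i,4]>150: print('dark',st[i],ce[i],atz(b,ce[i],.008))
E
python3 b.py
```

```text
window@.11 [ 0.667 -0.148  0.11 ] [297.9, 126.2]
tri win (array([ 0.695, -0.157,  0.033]), np.float64(0.005677687536237307)) tops proj (np.float64(175.52203356275456), np.float64(191.75117702910586))
mask 273 325 103 143
headtop [ 0.702 -0.104  0.11 ]
foottop [ 0.662 -0.215  0.09 ]Traceback (most recent call last):
  File "b.py", line 16, in <module>
    r=near(l,b,uv,bot.regions_of); s=near(l,a,(321,271),bot.regions_of); print(l,r['uv'],s['uv'],tri(a,s['uv'],b,r['uv']),atz(b,r['uv'],.115))
                                                                                         ~^^^^^^
TypeError: 'NoneType' object is not subscriptable
```

```bash
python3 - <<'E'
s=open('b.py').read()
i=s.index("for l,uv in (('barcode_label'"); j=s.index("for l,h in")
s=s[:i]+'''
r=[x for l in ('barcode_label','kit_barcode') for f in (b,) for x in bot.regions_of(l,f) if abs(x['uv'][0]-142)<25 and abs(x['uv'][1]-145)<25]
for q in r: print('b',q['uv'],q['conf'],q['pixels'].sum(),atz(b,q['uv'],.115),cv2.boxPoints(cv2.minAreaRect(np.argwhere(q['pixels'])[:,::-1].astype(np.float32))).tolist())
r=[x for l in ('barcode_label','kit_barcode') for x in bot.regions_of(l,a) if abs(x['uv'][0]-321)<35 and abs(x['uv'][1]-271)<35]
for q in r: print('a',q['uv'],q['conf'],q['pixels'].sum())
print('tri',tri(a,(316,266),b,(142,143)))
'''+s[j:]
open('b.py','w').write(s)
E
python3 b.py
```

```text
window@.11 [ 0.669 -0.138  0.11 ] [294.7, 125.7]
tri win (array([ 0.7  , -0.149,  0.027]), np.float64(0.008947977927916774)) tops proj (np.float64(177.00830137510223), np.float64(193.31142834681984))
mask 274 325 104 143
headtop [ 0.702 -0.104  0.11 ]
foottop [ 0.662 -0.215  0.09 ]
b [140.5, 145.9] 0.79 2372 [0.609 0.314 0.115] [[103.60001373291016, 123.19998931884766], [141.20001220703125, 104.4000015258789], [171.80001831054688, 165.60000610351562], [134.20001220703125, 184.39999389648438]]
b [140.8, 146.8] 0.85 2312 [0.606 0.313 0.115] [[104.57223510742188, 122.96598052978516], [143.29177856445312, 104.74503326416016], [171.80169677734375, 165.32861328125], [133.0821533203125, 183.549560546875]]
a [318.4, 273.5] 0.61 3048
a [319.6, 274.8] 0.76 3119
tri (array([0.619, 0.31 , 0.114]), np.float64(0.0016571808597406592))
pad_top 0.8 [318.5, 193.1] [ 0.483 -0.219  0.008]
glue_stick 0.57 [346.0, 162.7] [ 0.561 -0.287  0.095]
glue_stick 0.21 [218.8, 186.6] [0.491 0.084 0.095]
tape_roll 0.71 [234.8, 188.8] [0.495 0.043 0.024]
mug 0.8 [386.3, 143.0] [ 0.621 -0.408  0.09 ]
glue_bottle 0.56 
[... 175 characters left out ...]
  0.08 ]
brush 0.7 [214.2, 108.4] [0.763 0.115 0.01 ]
kit_plain 0.88 [147.7, 212.8] [0.413 0.284 0.115]
kit_plain 0.28 [345.7, 161.3] [ 0.56  -0.282  0.115]
dark [276 112  42  24 425] [296.692 123.965] [ 0.708 -0.154  0.008]
dark [132 130  22  25 217] [142.594 141.378] [0.654 0.348 0.008]
dark [ 294  170   49   47 1482] [317.704 192.957] [ 0.483 -0.217  0.008]
dark [  43  198   19   86 1331] [ 51.776 241.089] [0.331 0.623 0.008]
dark [  0 227   8  40 183] [  2.738 243.328] [0.323 0.78  0.008]
dark [  0 306  17  18 189] [  6.487 313.677] [0.109 0.746 0.008]
dark [226 333  42  17 534] [246.485 341.596] [0.036 0.005 0.008]
dark [ 221  358   48   26 1036] [244.272 371.993] [-0.05   0.011  0.008]
```

>>> play_rows:
  moves:
    - {"hand": -1, "translation": [0.2, 0.15, -0.25], "roll": 0}
    - {"hand": -1, "translation": [0.43, 0.34, -0.42], "roll": 0}
    - {"hand": -1, "translation": [0.7, 0.55, -0.42], "roll": 0}
    - {"hand": -1, "translation": [0.95, 0.76, -0.42], "roll": 0}

```text
t: 3.2
tcp_pos: [0.3109, 0.4118, 0.3022]
tool_rot: [[0.955, -0.296, 0.001], [-0.296, -0.955, 0.002], [0.0, -0.002, -1.0]]
force: [0.5, 0.1, 0.4]
finger_gap: 0.0855
gripper_force: 0.0
```

>>> play_rows:
  moves:
    - {"hand": -1, "translation": [0.25, 0.2, 0], "roll": 0}
    - {"hand": -1, "translation": [0.5, 0.4, 0], "roll": 0}
    - {"hand": -1, "translation": [0.75, 0.6, 0], "roll": 0}
    - {"hand": -1, "translation": [0.95, 0.76, 0], "roll": 0}

```text
t: 3.7
tcp_pos: [0.4474, 0.2097, 0.3016]
tool_rot: [[0.955, -0.296, 0.001], [-0.297, -0.955, 0.001], [0.001, -0.001, -1.0]]
force: [0.5, 0.6, 0.8]
finger_gap: 0.0853
gripper_force: 0.0
```

>>> play_rows:
  moves:
    - {"hand": -1, "translation": [0.25, 0.2, 0], "roll": -0.08}
    - {"hand": -1, "translation": [0.5, 0.4, 0], "roll": -0.16}
    - {"hand": -1, "translation": [0.75, 0.6, 0], "roll": -0.25}
    - {"hand": -1, "translation": [0.95, 0.76, 0], "roll": -0.33}

```text
t: 4.2
tcp_pos: [0.5767, 0.0197, 0.3015]
tool_rot: [[0.939, 0.344, 0.001], [0.344, -0.939, 0.0], [0.001, 0.0, -1.0]]
force: [1.5, 0.7, 1.2]
finger_gap: 0.0854
gripper_force: 0.0
```

```bash
cat > w.py <<'E'
from h import *
import sys
np.set_printoptions(precision=3,suppress=True)
def wrist():
    s=bot.get_state(); f=bot.grab_frame('wrist')
    T=np.array(f['T_tool_cam']);R=np.array(s['tool_rot'])
    f['position']=np.array(s['tcp_pos'])+R@T[:3,3]; f['rotation']=R@T[:3,:3]
    return s,f
def info(s): 
    R=np.array(s['tool_rot']); print('t',round(s['t'],2),'tcp',np.array(s['tcp_pos']),'yawx',np.degrees(np.arctan2(R[1,0],R[0,0])).round(1),'tilt',R[:,2],'j',np.array(s['joints']).round(1),'F',np.array(s['force']),'gap',round(s['finger_gap'],4),s['gripper_force'])
def totool(s,dw): return np.array(s['tool_rot']).T@np.array(dw)/.2
if __name__=='__main__':
    s,f=wrist(); info(s); print(f['T_tool_cam'],f['fx'],f['cx'],f['cy']); print('need',totool(s,np.array([.68,-.13,.30])-s['tcp_pos']))
E
python3 w.py
```

```text
t 4.2 tcp [0.577 0.02  0.302] yawx 20.1 tilt [ 0.001  0.    -1.   ] j [ 18.   14.7   1.8  -0.  -77.1  92.1] F [1.51  0.656 1.195] gap 0.0854 0.0
[[ 0.001 -0.955 -0.296  0.075]
 [ 1.     0.     0.001 -0.001]
 [-0.001 -0.296  0.955 -0.156]
 [ 0.     0.     0.     1.   ]] 277.1547410362161 255.82661684506837 189.7176401546977
need [0.228 0.88  0.008]
```

>>> play_rows:
  moves:
    - {"hand": -1, "translation": [0.05, 0.2, 0], "roll": -0.09}
    - {"hand": -1, "translation": [0.1, 0.45, 0], "roll": -0.18}
    - {"hand": -1, "translation": [0.16, 0.68, 0], "roll": -0.27}
    - {"hand": -1, "translation": [0.22, 0.88, 0], "roll": -0.36}
    - {"hand": -1, "translation": [0.22, 0.88, 0], "roll": -0.44}
    - {"hand": -1, "translation": [0.22, 0.88, 0], "roll": -0.44}

```text
t: 5.0
tcp_pos: [0.6768, -0.1299, 0.3007]
tool_rot: [[0.342, 0.94, -0.001], [0.94, -0.342, 0.0], [-0.0, -0.001, -1.0]]
force: [0.2, 0.2, -0.5]
finger_gap: 0.0855
gripper_force: 0.0
```

```bash
cat > c.py <<'E'
from w import *
s,f=wrist();info(s);save(f,'w1')
for l in ['scanner','scanner_window','scanner_barrel','scanner_centre']:
    for r in bot.regions_of(l,f)[:2]:
        print(l,r['conf'],r['uv'],r['pixels'].sum(),atz(f,r['uv'],.11),cv2.boxPoints(cv2.minAreaRect(np.argwhere(r['pixels'])[:,::-1].astype(np.float32))).round().tolist())
E
python3 c.py
```

```text
t 5.0 tcp [ 0.677 -0.13   0.301] yawx 70.0 tilt [-0.001  0.    -1.   ] j [  2.5  26.5  19.2  -0.  -82.7 157.5] F [ 0.211  0.188 -0.494] gap 0.0855 0.0
scanner 0.85 [371.5, 218.1] 2407 [ 0.799 -0.251  0.11 ] [[324.0, 219.0], [357.0, 177.0], [411.0, 220.0], [379.0, 262.0]]
scanner 0.6 [276.6, 173.9] 3259 [ 0.698 -0.149  0.11 ] [[253.0, 114.0], [295.0, 114.0], [295.0, 224.0], [253.0, 224.0]]
scanner_window 0.85 [273.3, 172.9] 3274 [ 0.695 -0.146  0.11 ] [[253.0, 224.0], [254.0, 114.0], [295.0, 114.0], [294.0, 224.0]]
scanner_window 0.63 [370.5, 219.3] 2359 [ 0.798 -0.252  0.11 ] [[326.0, 221.0], [357.0, 179.0], [410.0, 219.0], [379.0, 261.0]]
scanner_barrel 0.96 [368.6, 218.1] 2440 [ 0.796 -0.25   0.11 ] [[325.0, 221.0], [357.0, 179.0], [411.0, 219.0], [379.0, 261.0]]
scanner_barrel 0.91 [273.6, 175.8] 3256 [ 0.694 -0.15   0.11 ] [[252.0, 223.0], [255.0, 114.0], [296.0, 114.0], [294.0, 224.0]]
scanner_centre 0.97 [371.5, 216.1] 2390 [ 0.8   -0.248  0.11 ] [[348.0, 187.0], [398.0, 187.0], [398.0, 258.0], [348.0, 258.0]]
scanner_centre 0.83 [272.8, 173.7] 3263 [ 0.694 -0.147  0.11 ] [[252.0, 223.0], [254.0, 114.0], [296.0, 114.0], [294.0, 224.0]]
```

View pics/w1.png

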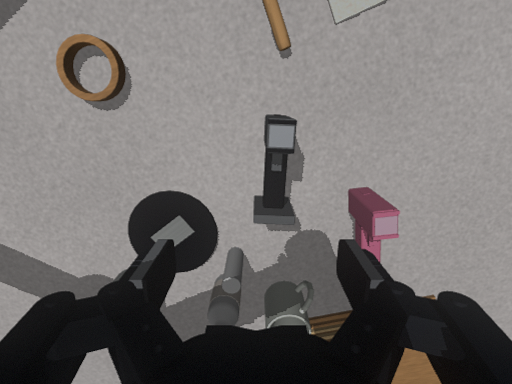

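The wrist view shows the dark scanner with its window face at px (281,138) and its foot at (274,216). The pink one is separate at (375,215), and the pad is at (172,232).

```bash
cat > d.py <<'E'
from w import *
s,f=wrist()
for n,uv,z in (('wintop',(281.5,119),.11),('wintop2',(281.5,124),.11),('winbot',(281.5,152.5),.11),('glass',(281.5,136),.11),('footfront',(274.5,216),.09),('L',(267,138),.11),('R',(296,138),.11)): print(n,atz(f,uv,z))
im=f['color'][100:235,235:315]; cv2.imwrite('pics/w1c.png',cv2.cvtColor(cv2.resize(im,None,fx=4,fy=4,interpolation=2),cv2.COLOR_RGB2BGR))
E
python3 d.py
```

```text
wintop [ 0.726 -0.085  0.11 ]
wintop2 [ 0.724 -0.091  0.11 ]
winbot [ 0.713 -0.124  0.11 ]
glass [ 0.719 -0.104  0.11 ]
footfront [ 0.676 -0.211  0.09 ]
L [ 0.702 -0.101  0.11 ]
R [ 0.736 -0.113  0.11 ]
```

View pics/w1c.png

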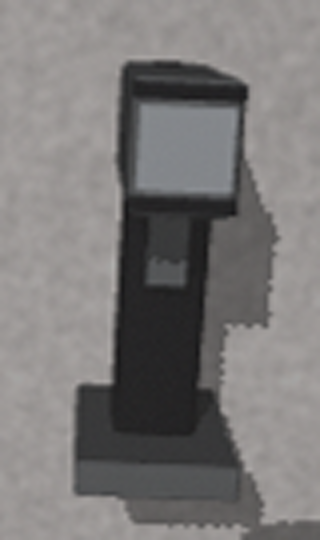

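>>> play_rows:
  moves:
    - {"hand": -1, "translation": [0.18, 0.155, 0.25], "roll": 0}
    - {"hand": -1, "translation": [0.184, 0.154, 0.5], "roll": 0.01}
    - {"hand": -1, "translation": [0.184, 0.154, 0.75], "roll": 0.01}
    - {"hand": -1, "translation": [0.184, 0.154, 0.9], "roll": 0.01}
    - {"hand": -1, "translation": [0.184, 0.154, 0.9], "roll": 0.01}

```text
t: 5.92
tcp_pos: [0.7164, -0.1048, 0.1182]
tool_rot: [[0.358, 0.934, -0.006], [0.934, -0.358, -0.0], [-0.002, -0.006, -1.0]]
force: [-0.7, -0.7, 0.1]
finger_gap: 0.0853
gripper_force: 0.0
```

```bash
cat > e.py <<'E'
from w import *
s,f=wrist();info(s);save(f,'w2'); print(totool(s,np.array([.7185,-.106,.062])-s['tcp_pos']))
for p in ([.7185,-.106,.11],): print(proj(f,p))
E
python3 e.py
```

```text
t 5.92 tcp [ 0.716 -0.105  0.118] yawx 69.0 tilt [-0.006 -0.    -1.   ] j [  4.4  35.9   9.3  -0.  -63.8 154.6] F [-0.727 -0.715  0.095] gap 0.0853 0.0
[-0.001  0.014  0.281]
(np.float64(260.07922612380753), np.float64(226.86041220276428))
```

View pics/w2.png

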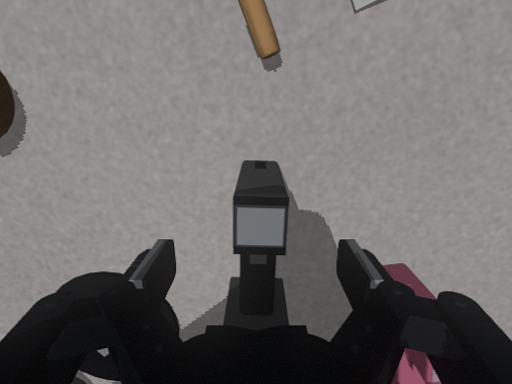

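>>> play_rows:
  grip_force: 20
  moves:
    - {"hand": -1, "translation": [0.0, 0.01, 0.15], "roll": 0}
    - {"hand": -1, "translation": [0.0, 0.01, 0.28], "roll": 0}
    - {"hand": -1, "translation": [0.0, 0.01, 0.28], "roll": 0}
    - {"hand": 1, "translation": [0.0, 0.01, 0.28], "roll": 0}
    - {"hand": 1, "translation": [0.0, 0.01, 0.28], "roll": 0}
    - {"hand": 1, "translation": [0.0, 0.01, 0.28], "roll": 0}
    - {"hand": 1, "translation": [0.0, 0.01, 0.28], "roll": 0}
    - {"hand": 1, "translation": [0.0, 0.01, 0.28], "roll": 0}

```text
t: 6.98
tcp_pos: [0.7206, -0.106, 0.067]
tool_rot: [[0.358, 0.934, 0.002], [0.934, -0.358, -0.0], [0.0, 0.002, -1.0]]
force: [-0.7, 0.2, 5.6]
finger_gap: 0.036
gripper_force: 22.2
```

>>> play_rows:
  moves:
    - {"hand": 1, "translation": [-0.05, 0.01, -0.08], "roll": 0}
    - {"hand": 1, "translation": [-0.12, 0.01, -0.15], "roll": 0}
    - {"hand": 1, "translation": [-0.19, 0.01, -0.22], "roll": 0}
    - {"hand": 1, "translation": [-0.27, 0.01, -0.27], "roll": 0}
    - {"hand": 1, "translation": [-0.36, 0.01, -0.31], "roll": 0}
    - {"hand": 1, "translation": [-0.45, 0.01, -0.34], "roll": 0}
    - {"hand": 1, "translation": [-0.54, 0.01, -0.36], "roll": 0}
    - {"hand": 1, "translation": [-0.54, 0.01, -0.36], "roll": 0}

```text
t: 7.98
tcp_pos: [0.6826, -0.2093, 0.1375]
tool_rot: [[0.36, 0.933, 0.0], [0.933, -0.36, -0.0], [-0.0, 0.0, -1.0]]
force: [-0.9, -0.6, -2.5]
finger_gap: 0.0359
gripper_force: 20.5
```

>>> play_rows:
  moves:
    - {"hand": 1, "translation": [0, 0, -0.1], "roll": 0}
    - {"hand": 1, "translation": [0, 0, -0.25], "roll": 0}
    - {"hand": 1, "translation": [0, 0, -0.4], "roll": 0}
    - {"hand": 1, "translation": [0, 0, -0.4], "roll": 0}
    - {"hand": 1, "translation": [0, 0, -0.4], "roll": 0}

```text
t: 8.6
tcp_pos: [0.6825, -0.2068, 0.2152]
tool_rot: [[0.358, 0.934, -0.003], [0.934, -0.358, 0.001], [0.0, -0.003, -1.0]]
force: [-0.6, -0.1, -3.5]
finger_gap: 0.0357
gripper_force: 20.7
```

```bash
cat > g.py <<'E'
from w import *
s,f=wrist();info(s); a=bot.grab_frame('scene')
u,v=map(int,proj(a,np.array(s['tcp_pos'])-[0,0,.03])); u=min(max(u,100),412); v=min(max(v,90),294)
c=a['color'][v-90:v+90,u-100:u+100]
im=np.hstack([cv2.resize(c,(400,360)),cv2.resize(f['color'],(400,300))[0:300] if 0 else cv2.copyMakeBorder(cv2.resize(f['color'],(400,300)),0,60,0,0,0)])
cv2.imwrite('pics/%s.png'%sys.argv[1],cv2.cvtColor(im,cv2.COLOR_RGB2BGR))
E
python3 g.py g1
```

```text
t 8.6 tcp [ 0.683 -0.207  0.215] yawx 69.0 tilt [-0.003  0.001 -1.   ] j [ -3.9  31.   14.8  -0.1 -73.9 163. ] F [-0.63  -0.137 -3.513] gap 0.0357 20.685766339302063
```

View pics/g1.png

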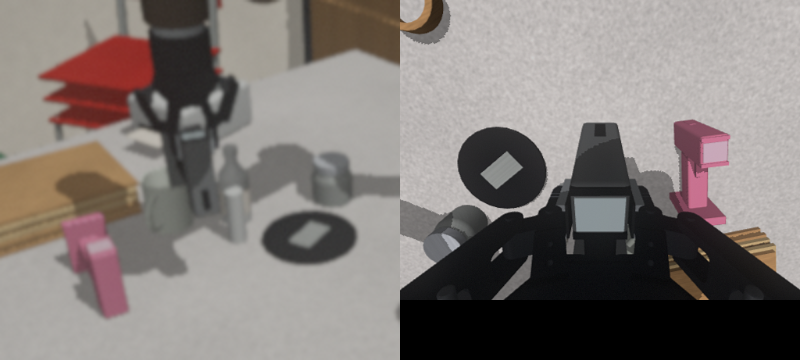

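The scene view (left) shows the scanner held with its head still roughly vertical. In the wrist view the window is still visible, at about px (255,274), so it has barely pivoted. I'll estimate the tilt by projecting a model.

```bash
cat > m.py <<'E'
from w import *
def corners(s,phi,xg,zg,side=1):
    # phi: nose-up deg (90 lying, 0 upright); tool x = side*(scanner z when lying)
    R=np.array(s['tool_rot']); g=np.array(s['tcp_pos'])-R[:,2]*.008
    h=R[:,0]*side; h=h*[1,1,0]; h/=np.linalg.norm(h); up=np.array([0,0,1.]); p=np.radians(phi)
    X=-h*np.cos(p)+up*np.sin(p); Z=h*np.sin(p)+up*np.cos(p); Y=np.cross(Z,X)
    P=lambda x,y,z: g+X*(x-xg)+Y*y+Z*(z-zg)
    return P,X,Y,Z
if __name__=='__main__':
    s,f=wrist()
    for phi in (95,85,75,65,55,45,35):
        P,*_=corners(s,phi,30,53)
        print(phi,[tuple(np.round(proj(f,P(*q))).astype(int).tolist()) for q in ((65,18,75),(65,-18,75),(65,0,31),(-45,0,75),(-45,18,75),(45,30,-75))])
E
python3 m.py
```

```text
95 [(128, 290), (385, 290), (257, -84), (257, 39), (329, 39), (907, 2985)]
85 [(133, 238), (379, 238), (257, -201), (257, -31), (338, -31), (494, 1179)]
75 [(135, 189), (378, 189), (257, -396), (257, -124), (353, -124), (405, 767)]
65 [(133, 140), (380, 140), (258, -822), (257, -263), (379, -264), (367, 576)]
55 [(128, 87), (386, 87), (260, -2791), (257, -515), (432, -516), (346, 461)]
45 [(117, 28), (397, 28), (252, 3575), (258, -1176), (580, -1179), (334, 379)]
35 [(98, -45), (416, -46), (255, 1249), (269, -10627), (2809, -10828), (327, 315)]
```

```bash
sed -i 's/g+X\*(x-xg)+Y\*y+Z\*(z-zg)/g+(X*(x-xg)+Y*y+Z*(z-zg))\/1000/' m.py; python3 m.py
```

```text
95 [(296, 222), (217, 222), (256, 308), (256, 179), (278, 179), (303, 436)]
85 [(297, 238), (216, 238), (256, 313), (256, 165), (279, 165), (298, 403)]
75 [(297, 255), (216, 254), (256, 315), (256, 151), (280, 151), (294, 372)]
65 [(297, 270), (216, 270), (256, 314), (256, 138), (281, 138), (291, 344)]
55 [(296, 285), (217, 284), (256, 310), (257, 126), (282, 126), (289, 318)]
45 [(295, 296), (218, 296), (256, 305), (257, 115), (284, 115), (287, 294)]
35 [(294, 305), (219, 305), (256, 299), (257, 107), (287, 107), (286, 270)]
```

>>> play_rows:
  moves:
    - {"hand": 1, "translation": [0.15, -0.1, 0], "roll": 0}
    - {"hand": 1, "translation": [0.36, -0.25, 0], "roll": 0}
    - {"hand": 1, "translation": [0.57, -0.4, 0], "roll": 0.05}
    - {"hand": 1, "translation": [0.72, -0.49, 0], "roll": 0.13}
    - {"hand": 1, "translation": [0.72, -0.49, 0], "roll": 0.22}
    - {"hand": 1, "translation": [0.72, -0.49, 0], "roll": 0.31}
    - {"hand": 1, "translation": [0.72, -0.49, 0], "roll": 0.4}
    - {"hand": 1, "translation": [0.72, -0.49, 0], "roll": 0.48}

```text
t: 9.8
tcp_pos: [0.6432, -0.038, 0.2166]
tool_rot: [[0.971, 0.237, -0.001], [0.237, -0.971, -0.0], [-0.001, 0.0, -1.0]]
force: [0.8, 0.4, -3.3]
finger_gap: 0.0351
gripper_force: 21.1
```

>>> play_rows:
  moves:
    - {"hand": 1, "translation": [0, 0, 0], "roll": 0.09}
    - {"hand": 1, "translation": [0, 0, 0.1], "roll": 0.18}
    - {"hand": 1, "translation": [0, 0, 0.2], "roll": 0.27}
    - {"hand": 1, "translation": [0, 0, 0.3], "roll": 0.36}
    - {"hand": 1, "translation": [0, 0, 0.35], "roll": 0.45}
    - {"hand": 1, "translation": [0, 0, 0.38], "roll": 0.54}
    - {"hand": 1, "translation": [0, 0, 0.38], "roll": 0.63}
    - {"hand": 1, "translation": [0, 0, 0.38], "roll": 0.7}

```text
t: 10.8
tcp_pos: [0.6431, -0.0382, 0.1405]
tool_rot: [[0.4, -0.917, -0.001], [-0.917, -0.4, -0.001], [0.0, 0.001, -1.0]]
force: [0.1, 0.4, -2.9]
finger_gap: 0.0359
gripper_force: 21.1
```

>>> play_rows:
  moves:
    - {"hand": 0.4, "translation": [0, 0, 0], "roll": 0}
    - {"hand": 0.3, "translation": [0, 0, 0], "roll": 0}
    - {"hand": 0.25, "translation": [0, 0, 0], "roll": 0}

```text
t: 11.18
tcp_pos: [0.6432, -0.038, 0.1412]
tool_rot: [[0.405, -0.914, -0.0], [-0.914, -0.405, -0.0], [0.0, 0.0, -1.0]]
force: [0.9, -0.2, -2.3]
finger_gap: 0.0358
gripper_force: 21.1
```

>>> play_rows:
  moves:
    - {"hand": 0.22, "translation": [0, 0, 0], "roll": 0}
    - {"hand": 0.21, "translation": [0, 0, 0], "roll": 0}

```text
t: 11.42
tcp_pos: [0.6433, -0.038, 0.1413]
tool_rot: [[0.404, -0.915, 0.0], [-0.915, -0.404, -0.0], [0.0, -0.0, -1.0]]
force: [0.0, -0.5, -3.7]
finger_gap: 0.0354
gripper_force: 21.1
```

>>> play_rows:
  moves:
    - {"hand": 0.2, "translation": [0, 0, 0], "roll": 0}
    - {"hand": 0.19, "translation": [0, 0, 0], "roll": 0}

```text
t: 11.68
tcp_pos: [0.6433, -0.038, 0.1413]
tool_rot: [[0.404, -0.915, 0.0], [-0.915, -0.404, 0.0], [0.0, -0.0, -1.0]]
force: [0.2, -1.1, -2.5]
finger_gap: 0.0354
gripper_force: 21.1
```

```bash
python3 g.py g2
```

```text
t 11.68 tcp [ 0.643 -0.038  0.141] yawx -66.2 tilt [ 0.  0. -1.] j [ 11.   27.2  -2.6  -0.  -60.1  12.8] F [ 0.183 -1.14  -2.513] gap 0.0354 21.075903475284576
```

```bash
cat > tilt.py <<'E'
from m import *
def measure(show=True,xg=30,zg=53):
    s,f=wrist(); g=f['color'].max(2).astype(int)
    if show: info(s)
    col=g[:,250:262].mean(1).round().astype(int)
    print('col',list(zip(range(90,330,4),col[90:330:4].tolist())))
    rows={}
    for phi in range(90,-40,-10):
        P,*_=corners(s,phi,xg,zg); print(phi,'reartop %.0f wintop %.0f winbot %.0f'%tuple(proj(f,P(*q))[1] for q in ((-45,0,75),(65,0,75),(65,0,31))))
measure()
E
python3 tilt.py
```

```text
t 11.78 tcp [ 0.643 -0.038  0.141] yawx -66.2 tilt [-0. -0. -1.] j [ 11.   27.2  -2.6   0.  -60.1  12.8] F [ 0.46   0.582 -3.065] gap 0.036 21.075260639190674
col [(90, 142), (94, 152), (98, 138), (102, 141), (106, 141), (110, 143), (114, 142), (118, 143), (122, 136), (126, 135), (130, 140), (134, 154), (138, 175), (142, 178), (146, 167), (150, 173), (154, 35), (158, 32), (162, 32), (166, 32), (170, 31), (174, 50), (178, 50), (182, 50), (186, 48), (190, 48), (194, 49), (198, 48), (202, 47), (206, 47), (210, 47), (214, 47), (218, 47), (222, 47), (226, 47), (230, 47), (234, 50), (238, 60), (242, 24), (246, 27), (250, 26), (254, 70), (258, 138), (262, 137), (266, 137), (270, 138), (274, 138), (278, 137), (282, 138), (286, 137), (290, 137), (294, 139), (298, 22), (302, 24), (306, 34), (310, 33), (314, 32), (318, 31), (322, 30), (326, 18)]
90 reartop 172 wintop 229 winbot 310
80 reartop 157 wintop 245 winbot 314
70 reartop 144 wintop 262 winbot 314
60 reartop 131 wintop 277 winbot 312
50 reartop 120 wintop 290 winbot 308
40 reartop 110 wintop 300 winbot 302
30 reartop 103 wintop 308 winbot 295
20 reartop 99 wintop 312 winbot 286
10 reartop 99 wintop 314 winbot 277
0 reartop 105 wintop 313 winbot 268
-10 reartop 118 wintop 310 winbot 258
-20 reartop 140 wintop 305 winbot 248
-30 reartop 170 wintop 298 winbot 238
```

>>> play_rows:
  moves:
    - {"hand": 0.19, "translation": [0, 0, 0.1], "roll": 0}
    - {"hand": 0.18, "translation": [0, 0, 0.2], "roll": 0}
    - {"hand": 0.18, "translation": [0, 0, 0.23], "roll": 0}
    - {"hand": 0.17, "translation": [0, 0, 0.23], "roll": 0}

```text
t: 12.32
tcp_pos: [0.6434, -0.0381, 0.0952]
tool_rot: [[0.404, -0.915, -0.0], [-0.915, -0.404, -0.0], [0.0, 0.0, -1.0]]
force: [-0.3, 0.6, -3.0]
finger_gap: 0.0356
gripper_force: 21.0
```

>>> play_rows:
  moves:
    - {"hand": 0.16, "translation": [0, 0, 0], "roll": 0}
    - {"hand": 0.16, "translation": [0, 0, 0], "roll": 0}

```text
t: 12.58
tcp_pos: [0.6441, -0.038, 0.0965]
tool_rot: [[0.404, -0.915, 0.002], [-0.915, -0.404, 0.0], [0.001, -0.002, -1.0]]
force: [0.5, -0.2, -1.5]
finger_gap: 0.036
gripper_force: 7.1
```

>>> play_rows:
  moves:
    - {"hand": 0.15, "translation": [0, 0, 0], "roll": 0}
    - {"hand": 0.15, "translation": [0, 0, 0], "roll": 0}

```text
t: 12.82
tcp_pos: [0.6438, -0.038, 0.096]
tool_rot: [[0.404, -0.915, 0.001], [-0.915, -0.404, 0.0], [0.0, -0.001, -1.0]]
force: [-0.4, 0.3, 0.5]
finger_gap: 0.0365
gripper_force: 0.0
```

>>> play_rows:
  moves:
    - {"hand": 0.05, "translation": [0, 0, 0], "roll": 0}
    - {"hand": 0.05, "translation": [0, 0, 0.08], "roll": 0}
    - {"hand": 0.05, "translation": [0, 0, 0.15], "roll": 0}
    - {"hand": 0.05, "translation": [0, 0, 0.15], "roll": 0}
    - {"hand": 0.4, "translation": [0, 0, 0.15], "roll": 0}
    - {"hand": 0.4, "translation": [0, 0, 0.15], "roll": 0}
    - {"hand": 0.162, "translation": [0, 0, 0.15], "roll": 0}
    - {"hand": 0.162, "translation": [0, 0, 0.15], "roll": 0}

```text
t: 13.82
tcp_pos: [0.6433, -0.038, 0.0654]
tool_rot: [[0.404, -0.915, 0.0], [-0.915, -0.404, 0.0], [-0.0, -0.0, -1.0]]
force: [0.2, 0.8, -1.7]
finger_gap: 0.0359
gripper_force: 4.3
```

>>> play_rows:
  moves:
    - {"hand": 0.162, "translation": [0, 0, -0.04], "roll": 0}
    - {"hand": 0.162, "translation": [-0.02, 0, -0.1], "roll": 0}
    - {"hand": 0.162, "translation": [-0.04, 0, -0.16], "roll": 0}
    - {"hand": 0.162, "translation": [-0.08, 0, -0.22], "roll": 0}
    - {"hand": 0.162, "translation": [-0.12, 0, -0.28], "roll": 0}
    - {"hand": 0.162, "translation": [-0.16, 0, -0.33], "roll": 0}
    - {"hand": 0.162, "translation": [-0.2, 0, -0.37], "roll": 0}
    - {"hand": 0.162, "translation": [-0.2, 0, -0.37], "roll": 0}

```text
t: 14.82
tcp_pos: [0.6272, -0.0006, 0.1401]
tool_rot: [[0.405, -0.914, 0.001], [-0.914, -0.405, 0.001], [0.0, -0.001, -1.0]]
force: [-0.4, 0.3, -2.7]
finger_gap: 0.0355
gripper_force: 2.3
```

```bash
python3 tilt.py
```

```text
t 14.82 tcp [ 0.627 -0.001  0.14 ] yawx -66.1 tilt [ 0.001  0.001 -1.   ] j [ 14.7  25.7  -5.4  -0.  -58.8   9.2] F [-0.434  0.339 -2.679] gap 0.0355 2.319246120750904
col [(90, 21), (94, 20), (98, 54), (102, 54), (106, 54), (110, 54), (114, 54), (118, 55), (122, 54), (126, 55), (130, 55), (134, 54), (138, 55), (142, 55), (146, 55), (150, 55), (154, 55), (158, 55), (162, 55), (166, 55), (170, 56), (174, 56), (178, 56), (182, 56), (186, 61), (190, 68), (194, 36), (198, 28), (202, 30), (206, 61), (210, 141), (214, 142), (218, 143), (222, 143), (226, 142), (230, 142), (234, 142), (238, 142), (242, 142), (246, 27), (250, 29), (254, 34), (258, 52), (262, 56), (266, 57), (270, 56), (274, 56), (278, 56), (282, 56), (286, 56), (290, 88), (294, 95), (298, 162), (302, 177), (306, 177), (310, 181), (314, 183), (318, 176), (322, 179), (326, 139)]
90 reartop 172 wintop 229 winbot 310
80 reartop 157 wintop 245 winbot 314
70 reartop 144 wintop 262 winbot 314
60 reartop 131 wintop 277 winbot 312
50 reartop 120 wintop 290 winbot 308
40 reartop 110 wintop 300 winbot 302
30 reartop 103 wintop 308 winbot 295
20 reartop 99 wintop 312 winbot 286
10 reartop 99 wintop 314 winbot 277
0 reartop 105 wintop 313 winbot 268
-10 reartop 118 wintop 310 winbot 258
-20 reartop 140 wintop 305 winbot 248
-30 reartop 170 wintop 298 winbot 238
```

```bash
python3 g.py g3
```

```text
t 14.88 tcp [ 0.627 -0.001  0.139] yawx -66.2 tilt [-0.  0. -1.] j [ 14.7  25.8  -5.4  -0.  -58.8   9.2] F [ 0.553 -0.332 -2.378] gap 0.0358 2.4676571041345596
```

View pics/g3.png

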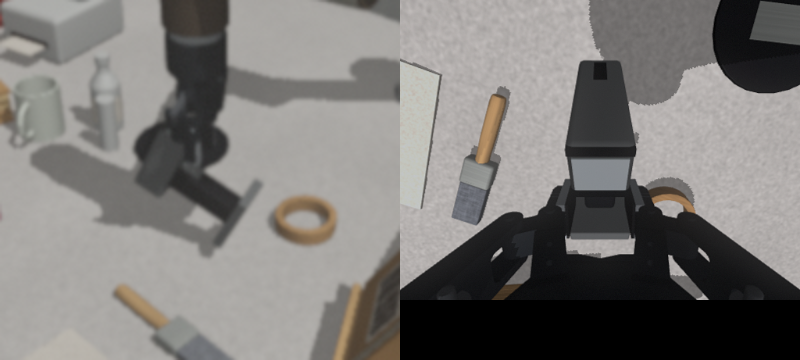

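The scanner has pivoted to roughly 50° nose-up. The grip is now near the lower part of the barrel, with the window at about wrist px (256,218). I'll fit the pose next.

```bash
cat > fit.py <<'E'
from m import *
from scipy.optimize import least_squares
def fit(s,f,rows,side=1,x0=(50,30,45)):
    def r(q):
        P,*_=corners(s,*q,side=side); return [proj(f,P(*p))[1]-v for p,v in zip(((-45,0,75),(65,0,75),(65,0,31)),rows)]
    o=least_squares(r,x0); return o.x,o.fun
def edges(f,c0=250,c1=262):
    g=f['color'].max(2).astype(float)[:,c0:c1].mean(1); d=np.diff(g); i=np.nonzero(abs(d)>12)[0]; return [(int(k),int(g[k-1]),int(g[k+2])) for k in i if 30<k<340]
def foot(s,phi,xg,zg,side=1):
    P,X,Y,Z=corners(s,phi,xg,zg,side); return {'foot':P(0,0,-75),'rear':P(-45,0,-75),'front':P(45,0,-75),'win':P(65,0,53),'X':X}
if __name__=='__main__':
    s,f=wrist(); info(s); print(edges(f))
    q,e=fit(s,f,[float(v) for v in sys.argv[1:4]]); print('phi,xg,zg',q,e); print(foot(s,*q))
E
python3 fit.py 78 193 246
```

```text
t 14.97 tcp [ 0.627 -0.001  0.139] yawx -66.2 tilt [-0.001  0.    -1.   ] j [ 14.6  25.8  -5.5  -0.  -58.8   9.2] F [-0.406  0.168 -2.985] gap 0.0356 2.4086811393499374
[(62, 111, 158), (63, 114, 162), (67, 161, 114), (68, 155, 67), (69, 141, 40), (70, 114, 32), (95, 20, 45), (96, 19, 53), (192, 69, 31), (193, 60, 27), (204, 28, 69), (205, 33, 86), (206, 46, 114), (207, 69, 134), (208, 86, 142), (243, 142, 39), (244, 147, 27), (245, 93, 28), (295, 95, 144), (296, 104, 158), (297, 122, 175), (298, 144, 176), (324, 178, 136), (328, 143, 51), (329, 142, 26), (330, 113, 29)]
phi,xg,zg [60.02  56.244 26.202] [ 0. -0.  0.]
{'foot': array([0.603, 0.053, 0.047]), 'rear': array([0.612, 0.033, 0.008]), 'front': array([0.594, 0.074, 0.086]), 'win': array([ 0.634, -0.019,  0.168]), 'X': array([-0.202,  0.457,  0.866])}
```

>>> play_rows:
  moves:
    - {"hand": 0.163, "translation": [0.05, 0, 0.02], "roll": 0}
    - {"hand": 0.163, "translation": [0.11, 0, 0.05], "roll": 0}
    - {"hand": 0.163, "translation": [0.17, 0, 0.08], "roll": 0}
    - {"hand": 0.163, "translation": [0.23, 0, 0.12], "roll": 0}
    - {"hand": 0.163, "translation": [0.28, 0, 0.16], "roll": 0}
    - {"hand": 0.163, "translation": [0.32, 0, 0.2], "roll": 0}
    - {"hand": 0.163, "translation": [0.32, 0, 0.2], "roll": 0}
    - {"hand": 0.1, "translation": [0.32, 0, 0.2], "roll": 0}

```text
t: 16.02
tcp_pos: [0.6528, -0.0598, 0.099]
tool_rot: [[0.404, -0.915, -0.001], [-0.915, -0.404, 0.0], [-0.0, 0.0, -1.0]]
force: [0.0, -0.6, 0.4]
finger_gap: 0.0382
gripper_force: 0.0
```

```bash
python3 fit.py 78 193 246
```

```text
t 16.02 tcp [ 0.653 -0.06   0.099] yawx -66.2 tilt [-0.001  0.    -1.   ] j [  8.9  30.5  -3.6  -0.  -55.9  15. ] F [ 0.049 -0.563  0.404] gap 0.0382 0.0
[(40, 143, 67), (41, 146, 59), (45, 61, 18), (46, 63, 20), (57, 21, 45), (73, 29, 63), (122, 62, 27), (123, 64, 26), (205, 27, 44), (238, 62, 163), (239, 62, 177), (240, 49, 175), (328, 174, 64), (329, 178, 29), (330, 143, 32)]
phi,xg,zg [60.008 56.244 26.202] [-0.  0. -0.]
{'foot': array([ 0.629, -0.005,  0.008]), 'rear': array([ 0.638, -0.026, -0.031]), 'front': array([0.62 , 0.015, 0.047]), 'win': array([ 0.66 , -0.077,  0.128]), 'X': array([-0.202,  0.457,  0.866])}
```

```bash
python3 g.py g4
```

```text
t 16.07 tcp [ 0.653 -0.06   0.099] yawx -66.2 tilt [-0.  0. -1.] j [  8.9  30.5  -3.6  -0.  -55.9  15. ] F [ 0.365 -0.153  0.804] gap 0.0387 0.0
```

View pics/g4.png

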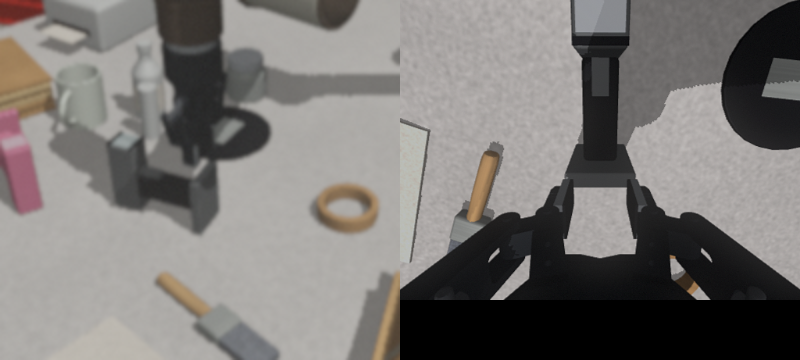

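The scanner lies flat again, window up, and slid along. In the wrist view its window bottom edge is at row 47 and its foot front at row 229, col 256; the fingers sit just past the foot.

Run:
```python
from w import *
s,f=wrist()
wb=atz(f,(257,47),.11); ft=atz(f,(256,238),.09); print(wb,ft)
d=(wb-ft)[:2]; print(np.linalg.norm(d),np.degrees(np.arctan2(d[1],d[0])),'expect .106')
d/=np.linalg.norm(d); g=wb[:2]+.022*d; g2=ft[:2]+.128*d; print(g,g2); gm=(g+g2)/2
print('need',totool(s,np.r_[gm,.064]-s['tcp_pos']))
b=bot.grab_frame('top');a=bot.grab_frame('scene')
for f in (b,a):
  for l in ('brush','tape_roll'):
    print(l,[(r['uv'],round(r['conf'],2)) for r in bot.look_for(l,f)[:2]])
```

```text
[ 0.693 -0.152  0.11 ] [ 0.649 -0.051  0.09 ]
0.11050040847060483 -66.36427588161207 expect .106
[ 0.702 -0.172] [ 0.7   -0.168]
need [0.604 0.004 0.178]
brush []
tape_roll [([233.2, 194.3], 0.54)]
brush [([213.7, 288.8], 0.7)]
tape_roll [([271.9, 221.9], 0.92), ([220.4, 161.2], 0.67)]
```

>>> play_rows:
  grip_force: 20
  moves:
    - {"hand": -1, "translation": [0, 0, -0.1], "roll": 0}
    - {"hand": -1, "translation": [0.1, 0, -0.3], "roll": 0}
    - {"hand": -1, "translation": [0.35, 0, -0.3], "roll": 0}
    - {"hand": -1, "translation": [0.6, 0, -0.2], "roll": 0}
    - {"hand": -1, "translation": [0.604, 0, 0], "roll": 0}
    - {"hand": -1, "translation": [0.604, 0, 0.165], "roll": 0}
    - {"hand": -0.2, "translation": [0.604, 0, 0.165], "roll": 0}
    - {"hand": 0.1, "translation": [0.604, 0, 0.165], "roll": 0}

```text
t: 17.52
tcp_pos: [0.7029, -0.1706, 0.0679]
tool_rot: [[0.405, -0.914, 0.003], [-0.914, -0.405, -0.001], [0.002, -0.002, -1.0]]
force: [-0.3, -0.3, 0.5]
finger_gap: 0.0521
gripper_force: 0.0
```

```bash
cat > lyfit.py <<'E'
from fit import *
s,f=wrist(); info(s); E=edges(f); print(E)
P,*_=corners(s,90,27,53); print('expect rows rear/wintop/winbot',[round(proj(f,P(*q))[1]) for q in ((-45,0,75),(65,0,75),(65,0,31))])
E
python3 lyfit.py
```

```text
t 17.52 tcp [ 0.703 -0.171  0.068] yawx -66.1 tilt [ 0.003 -0.001 -1.   ] j [ -0.9  38.1   5.7   0.1 -57.4  24.7] F [-0.319 -0.258  0.524] gap 0.0521 0.0
[(178, 108, 30), (179, 96, 30), (191, 28, 44), (240, 56, 27), (241, 59, 26), (252, 27, 59), (256, 59, 137), (303, 137, 54), (304, 135, 33), (305, 79, 26), (315, 26, 44), (329, 42, 22)]
expect rows rear/wintop/winbot [173, 232, 315]
```

>>> play_rows:
  moves:
    - {"hand": 0.5, "translation": [-0.01, 0, 0], "roll": 0}
    - {"hand": 0.5, "translation": [-0.01, 0, 0], "roll": 0}
    - {"hand": 0.5, "translation": [-0.01, 0, 0], "roll": 0}
    - {"hand": 0.163, "translation": [-0.01, 0, 0], "roll": 0}
    - {"hand": 0.163, "translation": [-0.01, 0, 0], "roll": 0}

```text
t: 18.2
tcp_pos: [0.7023, -0.1688, 0.0688]
tool_rot: [[0.405, -0.915, 0.004], [-0.915, -0.405, -0.001], [0.002, -0.003, -1.0]]
force: [-0.8, 0.1, 5.6]
finger_gap: 0.0359
gripper_force: 14.3
```

>>> play_rows:
  moves:
    - {"hand": 0.163, "translation": [-0.02, 0, -0.05], "roll": 0}
    - {"hand": 0.163, "translation": [-0.05, 0, -0.12], "roll": 0}
    - {"hand": 0.163, "translation": [-0.08, 0, -0.18], "roll": 0}
    - {"hand": 0.163, "translation": [-0.1, 0, -0.2], "roll": 0}

```text
t: 18.7
tcp_pos: [0.6933, -0.1498, 0.1077]
tool_rot: [[0.404, -0.915, 0.002], [-0.915, -0.404, -0.0], [0.001, -0.002, -1.0]]
force: [-0.1, 0.1, -2.8]
finger_gap: 0.0358
gripper_force: 12.9
```

```bash
python3 fit.py 150 262 314
```

```text
t 18.7 tcp [ 0.693 -0.15   0.108] yawx -66.1 tilt [ 0.002 -0.    -1.   ] j [  0.8  34.8   5.6   0.  -60.7  23. ] F [-0.096  0.095 -2.783] gap 0.0358 12.89910614490509
[(140, 110, 51), (141, 104, 52), (143, 51, 28), (165, 28, 51), (249, 66, 23), (250, 66, 24), (259, 25, 64), (260, 24, 77), (261, 37, 118), (262, 64, 138), (263, 77, 139), (294, 139, 47), (295, 141, 19), (296, 110, 23), (309, 25, 47), (310, 20, 48), (329, 47, 18)]
phi,xg,zg [71.225 33.097 58.377] [-0.  0.  0.]
{'foot': array([ 0.647, -0.044,  0.041]), 'rear': array([ 0.652, -0.057, -0.001]), 'front': array([ 0.641, -0.031,  0.084]), 'win': array([ 0.687, -0.136,  0.144]), 'X': array([-0.13 ,  0.294,  0.947])}
```

>>> play_rows:
  moves:
    - {"hand": 0.162, "translation": [-0.03, 0, -0.05], "roll": 0}
    - {"hand": 0.162, "translation": [-0.06, 0, -0.1], "roll": 0}
    - {"hand": 0.162, "translation": [-0.1, 0, -0.15], "roll": 0}
    - {"hand": 0.162, "translation": [-0.14, 0, -0.19], "roll": 0}
    - {"hand": 0.162, "translation": [-0.18, 0, -0.21], "roll": 0}
    - {"hand": 0.162, "translation": [-0.18, 0, -0.21], "roll": 0}

```text
t: 19.5
tcp_pos: [0.6783, -0.1166, 0.1488]
tool_rot: [[0.405, -0.914, 0.001], [-0.914, -0.405, 0.0], [0.0, -0.001, -1.0]]
force: [0.1, -0.3, -2.8]
finger_gap: 0.0359
gripper_force: 11.2
```

```bash
python3 fit.py 141 250 309
```

```text
t 19.5 tcp [ 0.678 -0.117  0.149] yawx -66.1 tilt [ 0.001  0.    -1.   ] j [  3.7  30.9   4.9  -0.  -63.9  20.2] F [ 0.11  -0.349 -2.785] gap 0.0359 11.178766787052155
[(98, 111, 56), (99, 113, 56), (105, 58, 28), (106, 59, 25), (142, 27, 59), (261, 62, 26), (268, 26, 110), (269, 22, 131), (270, 70, 133), (283, 134, 26), (284, 129, 24), (286, 26, 94), (289, 94, 173), (290, 85, 177), (328, 173, 61), (329, 176, 27), (330, 140, 30)]
phi,xg,zg [72.444 29.593 47.674] [-0.  0.  0.]
{'foot': array([ 0.635, -0.018,  0.092]), 'rear': array([ 0.64 , -0.03 ,  0.049]), 'front': array([ 0.629, -0.005,  0.134]), 'win': array([ 0.676, -0.112,  0.192]), 'X': array([-0.122,  0.276,  0.953])}
```

```bash
python3 fit.py 99 261 286|tail -2
```

```text
phi,xg,zg [50.278 40.224 43.829] [-0.  0.  0.]
{'foot': array([ 0.652, -0.057,  0.049]), 'rear': array([ 0.663, -0.083,  0.015]), 'front': array([ 0.64 , -0.031,  0.084]), 'win': array([ 0.675, -0.109,  0.181]), 'X': array([-0.258,  0.584,  0.769])}
```

>>> play_rows:
  moves:
    - {"hand": 0.163, "translation": [0, 0, 0.05], "roll": 0}
    - {"hand": 0.163, "translation": [0, 0, 0.095], "roll": 0}
    - {"hand": 0.163, "translation": [-0.06, 0, 0.095], "roll": 0}
    - {"hand": 0.163, "translation": [-0.13, 0, 0.09], "roll": 0}
    - {"hand": 0.163, "translation": [-0.2, 0, 0.09], "roll": 0}
    - {"hand": 0.163, "translation": [-0.27, 0, 0.09], "roll": 0}
    - {"hand": 0.163, "translation": [-0.33, 0, 0.1], "roll": 0}
    - {"hand": 0.163, "translation": [-0.33, 0, 0.1], "roll": 0}

```text
t: 20.6
tcp_pos: [0.6515, -0.0562, 0.129]
tool_rot: [[0.405, -0.914, 0.0], [-0.914, -0.405, -0.0], [0.0, -0.0, -1.0]]
force: [-2.0, 1.1, 6.6]
finger_gap: 0.0358
gripper_force: 14.6
```

```bash
python3 fit.py 105 305 295
```

```text
t 20.6 tcp [ 0.652 -0.056  0.129] yawx -66.1 tilt [ 0. -0. -1.] j [  9.2  28.7  -2.    0.  -59.3  14.7] F [-2.029  1.113  6.551] gap 0.0358 14.606985300779343
[(33, 124, 114), (53, 117, 51), (54, 121, 56), (67, 62, 16), (126, 23, 64), (277, 62, 35), (278, 62, 34), (281, 34, 168), (282, 31, 179), (328, 177, 63), (329, 182, 28), (330, 145, 31)]
phi,xg,zg [32.043 30.518 54.822] [0. 0. 0.]
{'foot': array([ 0.634, -0.017,  0.011]), 'rear': array([ 0.65 , -0.052, -0.013]), 'front': array([0.619, 0.018, 0.035]), 'win': array([ 0.639, -0.029,  0.154]), 'X': array([-0.343,  0.775,  0.531])}
```

```bash
cat > fit2.py <<'E'
from fit import *
# rows rear-top, front-top; lowest foot height ~ h
s,f=wrist(); info(s); print(edges(f)); a,b,h=[float(v) for v in sys.argv[1:4]]; side=int(sys.argv[4]) if len(sys.argv)>4 else 1
def r(q):
    P,*_=corners(s,*q,side=side); return [proj(f,P(-45,0,75))[1]-a,proj(f,P(65,0,75))[1]-b,min(P(-45,0,-75)[2],P(45,0,-75)[2])*1000-h]
o=least_squares(r,(25,35,45)); print('phi,xg,zg',o.x,o.fun); print(foot(s,*o.x,side))
E
python3 fit2.py 54 278 0
```

```text
t 20.65 tcp [ 0.652 -0.056  0.129] yawx -66.1 tilt [ 0.  0. -1.] j [  9.2  28.7  -2.   -0.  -59.3  14.7] F [-2.015  1.199  6.571] gap 0.0356 14.61570605635643
[(33, 124, 113), (53, 118, 51), (54, 121, 56), (67, 62, 17), (126, 23, 64), (277, 63, 35), (278, 62, 34), (281, 34, 168), (282, 30, 178), (328, 177, 64), (329, 182, 28), (330, 145, 31)]
phi,xg,zg [31.194 44.939 30.754] [ 0. -0.  0.]
{'foot': array([ 0.645, -0.041,  0.023]), 'rear': array([ 0.661, -0.077,  0.   ]), 'front': array([ 0.629, -0.006,  0.047]), 'win': array([ 0.649, -0.051,  0.166]), 'X': array([-0.346,  0.782,  0.518])}
```

>>> play_rows:
  moves:
    - {"hand": 0.163, "translation": [-0.045, 0, 0.005], "roll": 0}
    - {"hand": 0.163, "translation": [-0.09, 0, 0.015], "roll": 0}
    - {"hand": 0.163, "translation": [-0.135, 0, 0.03], "roll": 0}
    - {"hand": 0.163, "translation": [-0.18, 0, 0.05], "roll": 0}
    - {"hand": 0.163, "translation": [-0.22, 0, 0.07], "roll": 0}
    - {"hand": 0.163, "translation": [-0.26, 0, 0.09], "roll": 0}
    - {"hand": 0.163, "translation": [-0.3, 0, 0.12], "roll": 0}
    - {"hand": 0.163, "translation": [-0.3, 0, 0.12], "roll": 0}

```text
t: 21.7
tcp_pos: [0.627, -0.0012, 0.1039]
tool_rot: [[0.404, -0.915, -0.001], [-0.915, -0.404, 0.001], [-0.001, 0.0, -1.0]]
force: [-1.2, 1.1, -0.3]
finger_gap: 0.0358
gripper_force: 14.7
```

```bash
python3 fit2.py 54 278 0
python3 - <<'E'
import sys;sys.path.insert(0,'.')
from w import *
f=bot.grab_frame('top');s=bot.get_state();a=bot.grab_frame('scene')
o=[]
for g in (f,a):
    u,v=map(int,proj(g,np.array(s['tcp_pos'])-[0,0,.05])); u=min(max(u,70),440);v=min(max(v,70),310)
    o.append(cv2.resize(g['color'][v-70:v+70,u-70:u+70],(390,390)))
s,w=wrist(); cv2.imwrite('pics/g5.png',cv2.cvtColor(np.hstack([o[1],cv2.copyMakeBorder(cv2.resize(w['color'],(400,300)),0,90,0,0,0)]),cv2.COLOR_RGB2BGR))
E
```

```text
t 21.7 tcp [ 0.627 -0.001  0.104] yawx -66.1 tilt [-0.001  0.001 -1.   ] j [ 14.6  27.8  -7.7  -0.  -54.5   9.2] F [-1.172  1.077 -0.276] gap 0.0358 14.73021537065506
[(44, 67, 23), (45, 68, 21), (130, 25, 64), (131, 25, 66), (290, 59, 30), (293, 30, 185), (294, 22, 187), (328, 183, 66), (329, 186, 27), (330, 149, 31)]
phi,xg,zg [45.357 29.56   8.802] [-0.  0.  0.]
{'foot': array([0.611, 0.034, 0.032]), 'rear': array([0.624, 0.005, 0.   ]), 'front': array([0.599, 0.063, 0.064]), 'win': array([ 0.63 , -0.007,  0.168]), 'X': array([-0.284,  0.643,  0.711])}
```

View pics/g5.png

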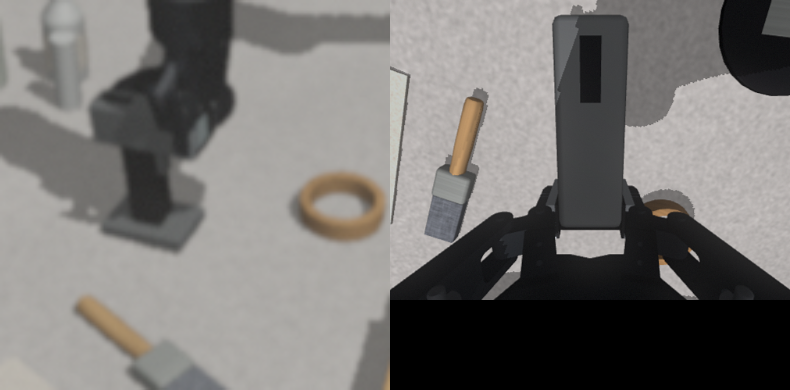

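The scanner now stands nearly upright on its foot. In the wrist view the barrel top runs from row 19 to row 291.

```bash
python3 fit2.py 19 291 0 | tail -2
```

```text
phi,xg,zg [33.938 39.426  3.069] [ 0. -0.  0.]
{'foot': array([0.623, 0.008, 0.025]), 'rear': array([ 0.638, -0.026,  0.   ]), 'front': array([0.608, 0.042, 0.05 ]), 'win': array([ 0.63 , -0.008,  0.168]), 'X': array([-0.335,  0.759,  0.558])}
```

>>> play_rows:
  moves:
    - {"hand": 0.163, "translation": [-0.03, 0, 0.02], "roll": 0}
    - {"hand": 0.163, "translation": [-0.06, 0, 0.04], "roll": 0}
    - {"hand": 0.163, "translation": [-0.09, 0, 0.06], "roll": 0}
    - {"hand": 0.163, "translation": [-0.1, 0, 0.065], "roll": 0}
    - {"hand": 0.155, "translation": [-0.1, 0, 0.065], "roll": 0}
    - {"hand": 0.14, "translation": [-0.1, 0, 0.065], "roll": 0}
    - {"hand": 0.05, "translation": [-0.1, 0, 0.065], "roll": 0}
    - {"hand": -0.3, "translation": [-0.1, 0, 0.065], "roll": 0}

```text
t: 22.95
tcp_pos: [0.6193, 0.0162, 0.0908]
tool_rot: [[0.404, -0.915, -0.001], [-0.915, -0.404, -0.0], [-0.0, 0.001, -1.0]]
force: [-0.3, 0.0, 0.8]
finger_gap: 0.0554
gripper_force: 0.0
```

>>> play_rows:
  moves:
    - {"hand": -1, "translation": [0, 0, 0], "roll": 0}
    - {"hand": -1, "translation": [0, 0, 0], "roll": 0}
    - {"hand": -1, "translation": [0, 0, -0.15], "roll": 0}
    - {"hand": -1, "translation": [0, 0, -0.4], "roll": 0}
    - {"hand": -1, "translation": [0, 0, -0.6], "roll": 0}
    - {"hand": -1, "translation": [0.1, 0, -0.7], "roll": 0}
    - {"hand": -1, "translation": [0.1, 0, -0.7], "roll": 0}

```text
t: 23.82
tcp_pos: [0.6286, -0.0027, 0.2332]
tool_rot: [[0.403, -0.915, 0.004], [-0.915, -0.403, 0.001], [0.001, -0.004, -1.0]]
force: [-0.2, 0.4, -0.4]
finger_gap: 0.0854
gripper_force: 0.0
```

```bash
cat > st.py <<'E'
from w import *
s,f=wrist();info(s);save(f,'st'+str(round(s['t'])))
for l in ['scanner','scanner_barrel']:
    for r in bot.regions_of(l,f)[:2]:
        print(l,round(r['conf'],2),r['uv'],r['pixels'].sum(),cv2.boxPoints(cv2.minAreaRect(np.argwhere(r['pixels'])[:,::-1].astype(np.float32))).round().tolist())
# barrel top: slightly brighter dark than? show column profile & contour
g=f['color'].max(2); m=(g<95).astype(np.uint8); n,L,S,C=cv2.connectedComponentsWithStats(m)
for i in range(1,n):
    if S[i,4]>800: print(S[i],C[i])
E
python3 st.py
```

```text
t 23.82 tcp [ 0.629 -0.003  0.233] yawx -66.3 tilt [ 0.004  0.001 -1.   ] j [ 14.5  21.7   2.2   0.  -70.2   9.2] F [-0.238  0.443 -0.402] gap 0.0854 0.0
scanner 0.58 [257.3, 144.6] 5436 [[234.0, 82.0], [281.0, 82.0], [281.0, 209.0], [234.0, 209.0]]
[  235     0   277   210 25432] [360.982  64.608]
[ 113  112   57  138 1052] [142.145 197.553]
[    0   231   512   153 46658] [256.727 331.216]
```

```bash
cat > st2.py <<'E'
from fit import *
s,f=wrist();info(s);E=edges(f);print(E)
g=f['color'].max(2).astype(int)
for r in (110,150,190): print(r,[(k,int(g[r,k-1]),int(g[r,k+2])) for k in range(200,320) if abs(g[r,k+1]-g[r,k-1])>20])
for v in (82,209): print(v,atz(f,(257.5,v),.15))
E
python3 st2.py
```

```text
t 23.98 tcp [ 0.627 -0.002  0.23 ] yawx -66.2 tilt [-0.003  0.    -1.   ] j [ 14.6  21.8   1.9  -0.  -70.2   9.2] F [ 0.614  0.006 -0.375] gap 0.0854 0.0
[(78, 121, 53), (79, 124, 44), (91, 83, 39), (92, 85, 29), (130, 35, 90), (206, 90, 39), (207, 83, 124), (208, 57, 145), (209, 39, 147), (281, 146, 118), (302, 121, 145), (328, 145, 49), (329, 143, 19), (330, 114, 22)]
110 [(231, 145, 57), (232, 152, 43), (233, 103, 40), (236, 40, 87), (237, 44, 87), (248, 86, 29), (249, 88, 30), (250, 55, 32), (260, 33, 82), (261, 27, 87), (262, 63, 86), (270, 82, 53), (277, 46, 88), (278, 48, 91), (279, 67, 90), (287, 91, 155), (288, 92, 155), (289, 134, 151)]
150 [(232, 156, 63), (233, 159, 64), (234, 106, 73), (263, 90, 53), (264, 93, 56), (276, 50, 98), (277, 70, 138), (278, 76, 150), (279, 98, 150)]
190 [(234, 147, 67), (235, 150, 74), (236, 103, 87), (238, 74, 98), (274, 76, 152), (275, 63, 147)]
82 [ 0.662 -0.087  0.15 ]
209 [0.618 0.012 0.15 ]
```

```bash
cat > lab.py <<'E'
from fit import *
a=bot.grab_frame('scene');b=bot.grab_frame('top'); obs=[]
for n,f,uv in (('s',a,(318,270)),('t',b,(142,143))):
    hsv=cv2.cvtColor(f['color'],cv2.COLOR_RGB2HSV)
    x0,y0=uv[0]-30,uv[1]-35; h=hsv[y0:y0+70,x0:x0+60]
    km=None
    for l in ('kit_barcode','barcode_label'):
        for r in bot.regions_of(l,f):
            if km is None and np.hypot(*(np.array(r['uv'])-uv))<20: km=r['pixels'].astype(np.uint8)
    m=((hsv[...,1]<75)).astype(np.uint8)
    if km is not None: m&=cv2.erode(km,np.ones((3,3)),iterations=2)
    m=cv2.morphologyEx(m,cv2.MORPH_CLOSE,np.ones((5,5)))
    N,L,S,C=cv2.connectedComponentsWithStats(m)
    if N<2: print('none'); continue
    i=1+np.argmin([np.hypot(*(C[k]-uv))-S[k,4]**.5*.5 for k in range(1,N)])
    print(n,C[i],S[i]); obs.append((f,C[i],cv2.boxPoints(cv2.minAreaRect(np.argwhere(L==i)[:,::-1].astype(np.float32)))))
    print(obs[-1][2].round(1).tolist())
P,e=tri(a,obs[0][1],b,obs[1][1]); print('label',P,e)
# model quads for yaw compare
def quad(c,yaw):
    y=np.radians(yaw); n=np.array([np.cos(y),np.sin(y),0]); w=np.array([-n[1],n[0],0]); z=-.5*n+[0,0,.866]
    return [c+sx*.05*w+sz*.03*z for sx,sz in ((1,1),(1,-1),(-1,-1),(-1,1))]
for yaw in (-60,-65,-70):
    print(yaw,[[tuple(np.round(proj(f,q),1).tolist()) for q in quad(P,yaw)] for f in (a,b)])
for n,f,c in (('a',a,(318,270)),('b',b,(142,143))):
    cv2.imwrite('pics/l%s.png'%n,cv2.cvtColor(cv2.resize(f['color'][c[1]-45:c[1]+45,c[0]-45:c[0]+45],(395,395),interpolation=2),cv2.COLOR_RGB2BGR))
i=np.hstack([cv2.imread('pics/la.png'),cv2.imread('pics/lb.png')]); cv2.imwrite('pics/lab.png',i)
E
python3 lab.py
```

```text
s [313.434 272.202] [293 245  37  60 731]
[[293.0, 304.0], [314.3999938964844, 241.39999389648438], [337.1000061035156, 249.10000610351562], [315.79998779296875, 311.79998779296875]]
t [264.018 195.091] [     0      0    512    384 176014]
[[-0.0, 0.0], [511.0, 0.0], [511.0, 383.0], [0.0, 383.0]]
label [ 0.442  0.058 -0.17 ] 0.23944732105739966
-60 [[(279.2, 268.1), (269.1, 277.9), (275.7, 257.1), (285.3, 247.3)], [(224.1, 200.1), (232.7, 197.6), (245.9, 220.8), (237.8, 224.3)]]
-65 [[(277.8, 268.1), (267.9, 277.3), (277.0, 257.1), (286.5, 247.9)], [(225.0, 199.2), (233.9, 197.4), (245.0, 221.7), (236.5, 224.5)]]
-70 [[(276.3, 268.0), (266.8, 276.6), (278.3, 257.2), (287.6, 248.5)], [(226.0, 198.4), (235.1, 197.3), (244.0, 222.4), (235.2, 224.6)]]
```

View pics/lab.png

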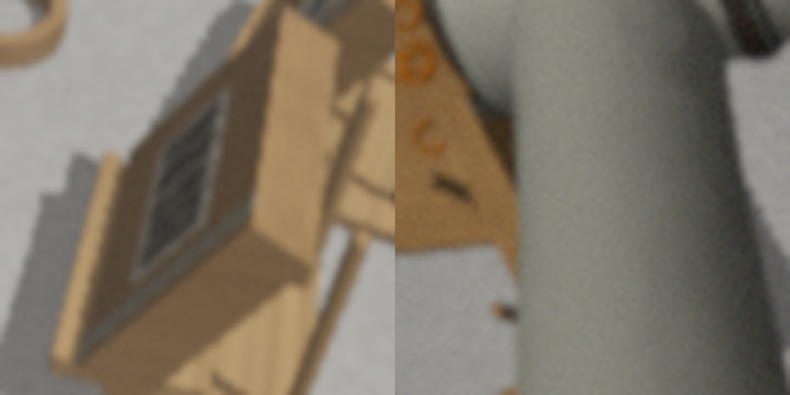

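The left crop (scene) shows the bar-code label with corners near (228,92), (208,225), (133,283) and (152,148), on the tan carton. In the right crop the arm hides the label from the top camera, so I'll use the earlier top image.

```bash
cat > lab2.py <<'E'
from fit import *
a=bot.grab_frame('scene');b=bot.grab_frame('top')
o=np.array([273,225]);k=90/395
ca=[o+k*np.array(p) for p in ((228,92),(208,225),(133,283),(152,148))]
t=cv2.imread('pics/t0.png'); h=cv2.cvtColor(t,cv2.COLOR_BGR2HSV)
reg=np.zeros(t.shape[:2],np.uint8); reg[122:165,122:165]=1
m=((h[...,1]<80)).astype(np.uint8)&reg; m=cv2.morphologyEx(m,cv2.MORPH_CLOSE,np.ones((3,3)))
N,L,S,C=cv2.connectedComponentsWithStats(m)
for i in range(1,N):
    if S[i,4]>60: print('t',S[i],C[i],cv2.boxPoints(cv2.minAreaRect(np.argwhere(L==i)[:,::-1].astype(np.float32))).round(1).tolist())
def quad(c,yaw):
    y=np.radians(yaw); n=np.array([np.cos(y),np.sin(y),0]); w=np.array([-n[1],n[0],0]); z=-.5*n+[0,0,.866]
    # A upper,-x end ; B upper,+x ; C lower,+x ; D lower,-x   (w=+x-ish)
    return [c+sx*.05*w+sz*.03*z for sx,sz in ((-1,1),(1,1),(1,-1),(-1,-1))]
def r(q): return np.ravel([np.array(proj(a,p))-c for p,c in zip(quad(np.array([q[0],q[1],.115]),q[2]),ca)])
s=least_squares(r,(.617,.312,-65),x_scale=(.01,.01,5)); print(s.x,s.fun.round(1))
c=np.array([s.x[0],s.x[1],.115]); print('top pred',np.round(proj(b,c),1),np.round([proj(b,p) for p in quad(c,s.x[2])],1).tolist())
E
python3 lab2.py
```

```text
t [122 122  36  36 586] [141.381 138.602] [[121.5999984741211, 122.0999984741211], [148.6999969482422, 116.19999694824219], [157.39999389648438, 155.6999969482422], [130.1999969482422, 161.60000610351562]]
t [154 122  11  19 116] [160.586 128.103] [[154.0, 122.0], [164.0, 122.0], [164.0, 140.0], [154.0, 140.0]]
[  0.625   0.308 -58.899] [-0.5 -1.6 -0.3 -0.1 -0.3  1.3  1.1  0.2]
top pred [142.8 140.7] [[143.4, 155.3], [127.0, 126.5], [142.3, 126.9], [158.0, 154.4]]
```

>>> play_rows:
  grip_force: 20
  moves:
    - {"hand": -1, "translation": [0.148, 0.01, 0], "roll": 0}
    - {"hand": -1, "translation": [0.148, 0.01, 0.2], "roll": 0}
    - {"hand": -1, "translation": [0.148, 0.01, 0.4], "roll": 0}
    - {"hand": -0.5, "translation": [0.148, 0.01, 0.54], "roll": 0}
    - {"hand": 0.5, "translation": [0.148, 0.01, 0.54], "roll": 0}
    - {"hand": 0.5, "translation": [0.148, 0.01, 0.54], "roll": 0}
    - {"hand": 0.5, "translation": [0.148, 0.01, 0.54], "roll": 0}
    - {"hand": 0.5, "translation": [0.148, 0.01, 0.54], "roll": 0}

```text
t: 25.42
tcp_pos: [0.6383, -0.0297, 0.1246]
tool_rot: [[0.404, -0.915, 0.003], [-0.915, -0.404, 0.001], [0.001, -0.003, -1.0]]
force: [-0.2, 1.5, 1.3]
finger_gap: 0.0355
gripper_force: 25.8
```

```bash
cat > pose.py <<'E'
from fit import *
# barrel-top from wrist: rear row, front row + widths at given rows -> 3D
def top(show=True):
    s,f=wrist(); info(s); g=f['color'].max(2).astype(int)
    E=edges(f); print(E)
    for r in [int(v) for v in sys.argv[1:]]: print(r,[(k,int(g[r,k-1]),int(g[r,k+2])) for k in range(190,325) if abs(g[r,k+1]-g[r,k-1])>25])
    return s,f
s,f=top()
for phi in (5,0,-5,-10,-15,-20,-25,-30,-35):
    P,*_=corners(s,phi,20,53); print(phi,'rear %.0f front %.0f slot? '%tuple(proj(f,P(*q))[1] for q in ((-45,0,75),(65,0,75))),'wid rear %.0f front %.0f'%tuple(proj(f,P(*q))[0]-proj(f,P(q[0],-q[1],q[2]))[0] for q in ((-45,18,75),(65,18,75))))
E
python3 pose.py 60 250
```

```text
t 25.43 tcp [ 0.638 -0.03   0.125] yawx -66.2 tilt [ 0.003  0.001 -1.   ] j [ 11.8  27.6  -4.7  -0.  -57.6  12. ] F [-0.195  1.512  1.313] gap 0.0355 25.755359530448914
[(70, 110, 155), (71, 121, 151), (107, 133, 116), (116, 114, 59), (117, 117, 62), (124, 66, 42), (151, 63, 30), (152, 65, 27), (211, 25, 63), (320, 55, 41), (321, 43, 169), (322, 21, 180), (328, 173, 57), (329, 176, 16), (330, 139, 19)]
60 [(245, 192, 124), (246, 195, 117), (247, 159, 115)]
250 [(191, 178, 54), (192, 186, 35), (193, 129, 36), (204, 35, 66), (214, 64, 31), (288, 63, 26), (297, 27, 63), (308, 66, 31), (318, 33, 162), (319, 28, 176), (320, 100, 177)]
5 rear 123 front 330 slot?  wid rear 78 front 66
0 rear 128 front 328 slot?  wid rear 81 front 64
-5 rear 134 front 325 slot?  wid rear 84 front 62
-10 rear 142 front 321 slot?  wid rear 87 front 61
-15 rear 152 front 318 slot?  wid rear 90 front 59
-20 rear 163 front 313 slot?  wid rear 93 front 58
-25 rear 176 front 309 slot?  wid rear 96 front 56
-30 rear 190 front 304 slot?  wid rear 99 front 55
-35 rear 206 front 299 slot?  wid rear 101 front 54
```

>>> play_rows:
  moves:
    - {"hand": 0.163, "translation": [0, 0, 0.01], "roll": 0}
    - {"hand": 0.163, "translation": [-0.03, 0, 0.01], "roll": 0}
    - {"hand": 0.163, "translation": [-0.08, 0, 0.01], "roll": 0}
    - {"hand": 0.163, "translation": [-0.13, 0, 0.01], "roll": 0}
    - {"hand": 0.163, "translation": [-0.18, 0, 0.015], "roll": 0}
    - {"hand": 0.163, "translation": [-0.23, 0, 0.025], "roll": 0}
    - {"hand": 0.163, "translation": [-0.28, 0, 0.04], "roll": 0}
    - {"hand": 0.163, "translation": [-0.28, 0, 0.04], "roll": 0}

```text
t: 26.48
tcp_pos: [0.617, 0.0219, 0.1189]
tool_rot: [[0.406, -0.914, 0.006], [-0.914, -0.406, 0.0], [0.003, -0.006, -1.0]]
force: [-1.8, 0.9, 10.0]
finger_gap: 0.0357
gripper_force: 10.7
```

```bash
python3 pose.py 60 250
```

```text
t 26.48 tcp [0.617 0.022 0.119] yawx -66.1 tilt [ 0.006  0.    -1.   ] j [ 17.1  25.9  -8.6   0.1 -55.2   6.8] F [-1.793  0.92   9.975] gap 0.0357 10.71832537651062
[(54, 118, 56), (55, 120, 49), (58, 49, 77), (60, 66, 95), (71, 93, 57), (96, 59, 20), (97, 60, 19), (107, 20, 51), (170, 59, 26), (171, 61, 23), (225, 24, 59), (226, 23, 59), (236, 59, 86), (237, 59, 84), (300, 83, 54), (301, 82, 172), (302, 99, 188), (303, 54, 187), (320, 184, 134), (328, 143, 53), (329, 141, 28), (330, 116, 30)]
60 [(218, 185, 93), (219, 171, 101), (223, 103, 62), (224, 103, 64), (251, 60, 100), (252, 57, 100), (257, 102, 61), (295, 62, 120), (296, 66, 117)]
250 [(191, 189, 34), (192, 195, 40), (193, 120, 40), (203, 36, 70), (213, 68, 32), (214, 63, 33), (228, 59, 112), (229, 58, 110), (253, 104, 55), (254, 108, 59), (290, 60, 25), (297, 29, 66), (298, 30, 66), (309, 65, 33), (319, 33, 163), (320, 36, 159)]
5 rear 123 front 330 slot?  wid rear 78 front 66
0 rear 128 front 328 slot?  wid rear 81 front 64
-5 rear 134 front 325 slot?  wid rear 84 front 62
-10 rear 142 front 321 slot?  wid rear 87 front 61
-15 rear 152 front 318 slot?  wid rear 90 front 59
-20 rear 163 front 313 slot?  wid rear 93 front 58
-25 rear 175 front 309 slot?  wid rear 96 front 56
-30 rear 190 front 304 slot?  wid rear 99 front 55
-35 rear 205 front 299 slot?  wid rear 101 front 54
```

```bash
cat > sfit.py <<'E'
from fit import *
def fitslot(s,f,front,sa,sb,side=1,slot=None,x0=(-20,20,53)):
    sl=slot or SLOT
    pts=((65,0,75),(sl[0],0,75),(sl[1],0,75))
    def r(q):
        P,*_=corners(s,*q,side=side); return [proj(f,P(*p))[1]-v for p,v in zip(pts,(front,sb,sa))]+[(q[2]-53)/6]
    o=least_squares(r,x0); return o.x,o.fun
s,f=wrist()
# calibrate slot from standing view at t=25.43 (tcp .6383,-.0297,.1246)
import copy
s0=dict(s); s0['tcp_pos']=np.array([.6383,-.0297,.1246]); s0['tool_rot']=np.array([[.404,-.915,.003],[-.915,-.404,.001],[.001,-.003,-1.]])
T=np.array(f['T_tool_cam']); f0=dict(f); f0['position']=s0['tcp_pos']+s0['tool_rot']@T[:3,3]; f0['rotation']=s0['tool_rot']@T[:3,:3]
X=np.array([-.404,.915,0])
u=[atz(f0,(256,r),.15)@X for r in (117,123,152,211.5,321)]; SLOT=[65+(u[3]-u[4])*1000,65+(u[2]-u[4])*1000]; print('rear',65+(np.array(u)-u[4])*1000)
if __name__=='__main__':
    info(s); print(edges(f))
    fr,sa,sb=[float(v) for v in sys.argv[1:4]]
    q,e=fitslot(s,f,fr,sa,sb); print('phi,xg,zg',q,e); P,X,Y,Z=corners(s,*q)
    n=np.array([.393,-.772,.5]); lab=np.array([.624,.308,.115]); w=P(65,0,53); print('win',w,'X',X,'foot',P(0,0,-75),'front edge',P(45,0,-75))
    r=lab-w; print('label in window frame',r@X,r@Y,r@Z,'angle',np.degrees(np.arccos(-X@n)))
    # move so that the label is 0.1 ahead on the beam
    print('move world',lab-.1*X-w,'tool',totool(s,lab-.1*X-w))
E
python3 sfit.py 302 171 225.5
```

```text
rear [-49.27  -46.599 -33.206  -2.951  65.   ]
t 26.52 tcp [0.617 0.022 0.119] yawx -66.1 tilt [ 0.006  0.    -1.   ] j [ 17.1  25.9  -8.6   0.1 -55.2   6.8] F [-0.974  1.558  9.81 ] gap 0.0357 10.732885748147964
[(54, 119, 56), (55, 120, 50), (58, 50, 75), (59, 50, 90), (60, 63, 95), (71, 93, 57), (96, 59, 20), (97, 60, 19), (107, 20, 52), (170, 59, 25), (171, 61, 24), (225, 24, 59), (237, 58, 84), (300, 83, 48), (301, 82, 172), (302, 95, 188), (303, 48, 187), (320, 184, 134), (328, 142, 50), (329, 141, 28), (330, 111, 29)]
phi,xg,zg [-22.873  31.387  52.793] [ 0.002 -0.015  0.01  -0.034]
win [0.604 0.05  0.114] X [-0.374  0.842 -0.389] foot [ 0.649 -0.05   0.021] front edge [ 0.632 -0.012  0.004]
label in window frame 0.20950714045125593 -0.12237015356085504 0.08935837444620393 angle 7.534740322046463
move world [0.057 0.174 0.04 ] tool [-0.678 -0.613 -0.197]
```

>>> play_rows:
  grip_force: 80
  moves:
    - {"hand": 1, "translation": [0, 0, 0], "roll": 0}
    - {"hand": 1, "translation": [0, 0, 0], "roll": 0}
    - {"hand": 1, "translation": [0, 0, 0], "roll": 0}
    - {"hand": 1, "translation": [0.03, -0.1, -0.12], "roll": 0}
    - {"hand": 1, "translation": [0.03, -0.25, -0.25], "roll": -0.02}
    - {"hand": 1, "translation": [0.0, -0.4, -0.3], "roll": -0.03}
    - {"hand": 1, "translation": [0.0, -0.5, -0.3], "roll": -0.03}
    - {"hand": 1, "translation": [0.0, -0.5, -0.3], "roll": -0.03}

```text
t: 27.58
tcp_pos: [0.7066, 0.0621, 0.1738]
tool_rot: [[0.458, -0.889, -0.002], [-0.889, -0.458, 0.0], [-0.001, 0.002, -1.0]]
force: [-1.0, -0.8, -3.8]
finger_gap: 0.0341
gripper_force: 80.9
```

```bash
python3 sfit.py 302 171 225.5
```

```text
rear [-49.257 -46.586 -33.193  -2.941  65.   ]
t 27.57 tcp [0.707 0.062 0.174] yawx -62.7 tilt [-0.002  0.    -1.   ] j [ 18.   32.   10.5  -0.  -68.6   9.3] F [-0.984 -0.763 -3.778] gap 0.0341 80.87918043136597
[(55, 109, 48), (56, 113, 49), (59, 49, 70), (73, 86, 57), (97, 58, 17), (107, 19, 49), (170, 57, 20), (224, 22, 55), (225, 21, 58), (302, 72, 110), (325, 112, 67), (326, 115, 73), (329, 73, 21)]
phi,xg,zg [-22.68   31.386  52.795] [ 0.002 -0.015  0.01  -0.034]
win [0.692 0.09  0.169] X [-0.423  0.82  -0.386] foot [ 0.742 -0.007  0.076] front edge [0.723 0.029 0.059]
label in window frame 0.22872296686059299 -0.039201404282979135 0.03705478481104931 angle 7.219857817821187
move world [-0.026  0.136 -0.015] tool [-0.665 -0.196  0.078]
```

>>> play_rows:
  moves:
    - {"hand": 1, "translation": [-0.15, -0.1, 0.03], "roll": 0}
    - {"hand": 1, "translation": [-0.35, -0.19, 0.07], "roll": 0}
    - {"hand": 1, "translation": [-0.52, -0.196, 0.078], "roll": 0}
    - {"hand": 1, "translation": [-0.62, -0.196, 0.078], "roll": 0}
    - {"hand": 1, "translation": [-0.665, -0.196, 0.078], "roll": 0}
    - {"hand": 1, "translation": [-0.665, -0.196, 0.078], "roll": 0}
    - {"hand": 1, "translation": [-0.665, -0.196, 0.078], "roll": 0}
    - {"hand": 1, "translation": [-0.665, -0.196, 0.078], "roll": 0}

```text
t: 28.62
tcp_pos: [0.6808, 0.1968, 0.1597]
tool_rot: [[0.457, -0.89, 0.0], [-0.89, -0.457, -0.0], [0.0, -0.0, -1.0]]
force: [-0.4, -0.0, -2.6]
finger_gap: 0.0341
gripper_force: 81.0
```

```bash
python3 sfit.py 302 170.5 225
python3 - <<'E'
from w import *
a=bot.grab_frame('scene'); s,w=wrist()
for l in ('scanner_window','scanner_barrel','barcode_label'):
    print(l,[(np.round(r['uv']).tolist(),round(r['conf'],2)) for r in bot.look_for(l,a)[:3]])
print('pred win',proj(a,[.66,.226,.154]))
print('wrist',[(np.round(r['uv']).tolist(),round(r['conf'],2)) for r in bot.look_for('barcode_label',w)[:3]],'pred',proj(w,[.624,.308,.115]))
E
```

```text
rear [-49.258 -46.587 -33.195  -2.942  65.   ]
t 28.62 tcp [0.681 0.197 0.16 ] yawx -62.8 tilt [ 0. -0. -1.] j [ 29.2  32.4   9.2   0.  -66.8  -2. ] F [-0.386 -0.03  -2.597] gap 0.0341 80.99433660507202
[(55, 114, 46), (56, 118, 50), (59, 50, 72), (72, 96, 59), (73, 92, 56), (97, 59, 16), (107, 17, 50), (170, 59, 22), (224, 24, 56), (225, 23, 59), (233, 58, 79), (300, 100, 64), (301, 101, 105), (302, 84, 111), (309, 113, 70), (329, 67, 18), (330, 58, 18)]
phi,xg,zg [-22.4    30.962  53.154] [-0.002  0.011 -0.007  0.026]
win [0.666 0.225 0.155] X [-0.422  0.822 -0.381] foot [0.716 0.128 0.061] front edge [0.697 0.165 0.044]
label in window frame 0.10149135908522224 -0.0003079999124342072 -0.0009658399591903552 angle 7.501064088403476
move world [-0.     0.001 -0.001] tool [-0.005 -0.002  0.007]
scanner_window [([239.0, 251.0], 0.98), ([105.0, 201.0], 0.75), ([212.0, 289.0], 0.63)]
scanner_barrel [([242.0, 250.0], 0.94), ([105.0, 202.0], 0.84)]
barcode_label [([213.0, 190.0], 0.74), ([418.0, 199.0], 0.66), ([320.0, 271.0], 0.55)]
pred win (np.float64(276.3633082319392), np.float64(242.56909854383076))
wrist [([259.0, 314.0], 0.55)] pred (np.float64(255.2176758957259), np.float64(335.1524484974811))
```

>>> play_rows:
  moves:
    - {"hand": 1, "translation": [0, 0, 0], "roll": 0}
    - {"hand": 1, "translation": [0, 0, 0], "roll": 0}
    - {"hand": 1, "translation": [0, 0, 0], "roll": 0}
    - {"hand": 1, "translation": [0, 0, 0], "roll": 0}
    - {"hand": 1, "translation": [0, 0, 0], "roll": 0}
    - {"hand": 1, "translation": [0, 0, 0], "roll": 0}
    - {"hand": 1, "translation": [0, 0, 0], "roll": 0}
    - {"hand": 1, "translation": [0, 0, 0], "roll": 0}

```text
t: 29.98
tcp_pos: [0.6804, 0.1978, 0.1597]
tool_rot: [[0.458, -0.889, 0.0], [-0.889, -0.458, 0.0], [-0.0, -0.0, -1.0]]
force: [-0.0, -0.0, -2.7]
finger_gap: 0.034
gripper_force: 81.0
```

Run:
```python
from w import *
a=bot.grab_frame('scene');b=bot.grab_frame('top')
print(tri(a,(314.05,267.6),b,(142.6,141.4)),tri(a,(314.05,267.6),b,(143,143)))
s=bot.get_state(); pf=np.array([.483,-.218,.008]); print(s['t'],s['joints'])
t=cv2.cvtColor(cv2.imread('pics/t0.png'),cv2.COLOR_BGR2GRAY)
m=np.zeros_like(t); m[160:225,285:350]=(t[160:225,285:350]<60); N,L,S,C=cv2.connectedComponentsWithStats(m)
i=1+np.argmax(S[1:,4]); c=cv2.convexHull(np.argwhere(L==i)[:,::-1].astype(np.float32)); e=cv2.fitEllipse(c); print('pad',e,atz(b,e[0],.008))
```

```text
(array([0.624, 0.309, 0.113]), np.float64(0.0017426695048501507)) (array([0.621, 0.308, 0.11 ]), np.float64(0.0035742998732614167))
30.075 [ 29.239  32.407   9.163  -0.001 -66.756  -1.985]
pad ((317.7229919433594, 192.8583221435547), (48.220943450927734, 49.64775848388672), 103.75334167480469) [ 0.483 -0.217  0.008]
```

>>> play_rows:
  moves:
    - {"hand": 1, "translation": [0, 0, 0], "roll": 0}
    - {"hand": 1, "translation": [0.2, 0.05, -0.05], "roll": 0}
    - {"hand": 1, "translation": [0.4, 0.2, -0.12], "roll": 0}
    - {"hand": 1, "translation": [0.5, 0.4, -0.15], "roll": 0}
    - {"hand": 1, "translation": [0.5, 0.6, -0.15], "roll": 0}
    - {"hand": 1, "translation": [0.5, 0.8, -0.15], "roll": 0}
    - {"hand": 1, "translation": [0.5, 0.95, -0.15], "roll": 0}

```text
t: 30.95
tcp_pos: [0.5558, 0.0209, 0.1901]
tool_rot: [[0.458, -0.889, 0.0], [-0.889, -0.458, 0.0], [0.0, -0.0, -1.0]]
force: [0.7, 0.6, -1.6]
finger_gap: 0.0337
gripper_force: 81.0
```

>>> play_rows:
  moves:
    - {"hand": 1, "translation": [0.12, 0.2, 0], "roll": 0}
    - {"hand": 1, "translation": [0.25, 0.42, 0], "roll": 0}
    - {"hand": 1, "translation": [0.4, 0.65, 0], "roll": 0}
    - {"hand": 1, "translation": [0.49, 0.82, 0.05], "roll": 0}
    - {"hand": 1, "translation": [0.49, 0.88, 0.12], "roll": 0}
    - {"hand": 1, "translation": [0.49, 0.88, 0.15], "roll": 0}
    - {"hand": 1, "translation": [0.49, 0.88, 0.15], "roll": 0}

```text
t: 31.82
tcp_pos: [0.4463, -0.1457, 0.1598]
tool_rot: [[0.459, -0.889, 0.0], [-0.889, -0.459, -0.0], [0.0, -0.0, -1.0]]
force: [0.9, 0.7, -3.2]
finger_gap: 0.0339
gripper_force: 81.0
```

```bash
cat > padv.py <<'E'
from sfit import *
q,e=fitslot(s,f,*[float(v) for v in sys.argv[1:4]]); P,X,Y,Z=corners(s,*q); info(s); print(edges(f)); print(q,'front edge',P(45,0,-75),'foot',P(0,0,-75))
Xh=X*[1,1,0];Xh/=np.linalg.norm(Xh); d=np.array([.483,-.217,.013])+.045*Xh-P(45,0,-75); print('to pad world',d,'tool',totool(s,d))
E
python3 padv.py 302 170.5 225
```

```text
rear [-49.258 -46.587 -33.194  -2.942  65.   ]
t 31.82 tcp [ 0.446 -0.146  0.16 ] yawx -62.7 tilt [ 0. -0. -1.] j [  1.8  10.  -25.6   0.  -54.4  25.4] F [ 0.896  0.738 -3.189] gap 0.0339 80.9719705581665
[(55, 22, 54), (97, 62, 14), (107, 16, 53), (170, 63, 23), (225, 25, 64), (302, 61, 193), (303, 61, 188), (328, 193, 70), (329, 198, 28), (330, 159, 32)]
[-22.417  30.961  53.154] front edge [ 0.463 -0.178  0.044] foot [ 0.482 -0.215  0.061]
to pad world [-0.     0.001 -0.031] tool [-0.003  0.001  0.155]
```

>>> play_rows:
  moves:
    - {"hand": 1, "translation": [0, 0, 0.06], "roll": 0}
    - {"hand": 1, "translation": [0, 0, 0.12], "roll": 0}
    - {"hand": 1, "translation": [0, 0, 0.15], "roll": 0}
    - {"hand": 1, "translation": [0, 0, 0.162], "roll": 0}
    - {"hand": 1, "translation": [0, 0, 0.162], "roll": 0}

```text
t: 32.5
tcp_pos: [0.4454, -0.146, 0.1277]
tool_rot: [[0.458, -0.889, -0.001], [-0.889, -0.458, -0.0], [-0.0, 0.001, -1.0]]
force: [-3.0, 1.5, 3.0]
finger_gap: 0.0337
gripper_force: 81.8
```

>>> play_rows:
  grip_force: 20
  moves:
    - {"hand": 0.163, "translation": [0, 0, 0], "roll": 0}
    - {"hand": 0.163, "translation": [0.03, 0, -0.005], "roll": 0}
    - {"hand": 0.163, "translation": [0.07, 0, -0.01], "roll": 0}
    - {"hand": 0.163, "translation": [0.11, 0, -0.012], "roll": 0}
    - {"hand": 0.163, "translation": [0.15, 0, -0.012], "roll": 0}
    - {"hand": 0.163, "translation": [0.19, 0, -0.01], "roll": 0}
    - {"hand": 0.163, "translation": [0.22, 0, -0.005], "roll": 0}
    - {"hand": 0.163, "translation": [0.22, 0, -0.005], "roll": 0}

```text
t: 33.5
tcp_pos: [0.4666, -0.1857, 0.1287]
tool_rot: [[0.458, -0.889, 0.001], [-0.889, -0.458, -0.001], [0.001, -0.001, -1.0]]
force: [-1.0, -2.1, 4.6]
finger_gap: 0.0358
gripper_force: 10.2
```

```bash
python3 padv.py 320 152 211
```

```text
rear [-49.259 -46.588 -33.195  -2.943  65.   ]
t 33.5 tcp [ 0.467 -0.186  0.129] yawx -62.8 tilt [ 0.001 -0.001 -1.   ] j [ -3.1  15.2 -23.9   0.1 -50.9  30.3] F [-1.008 -2.068  4.576] gap 0.0358 10.177638977766037
[(57, 140, 38), (58, 145, 24), (59, 97, 27), (106, 25, 63), (107, 24, 71), (119, 74, 48), (152, 73, 28), (153, 75, 22), (214, 29, 76), (310, 112, 127), (321, 122, 68), (323, 60, 216), (324, 68, 211), (328, 212, 74), (329, 218, 23), (330, 175, 28)]
[-0.724 20.788 57.617] front edge [ 0.456 -0.166  0.004] foot [ 0.477 -0.206  0.004]
to pad world [ 0.006 -0.011  0.009] tool [ 0.064 -0.001 -0.046]
```

```bash
python3 padv.py 322 152.5 214.3|tail -2
```

```text
[-3.85  23.207 52.454] front edge [ 0.46  -0.174  0.008] foot [ 0.481 -0.214  0.011]
to pad world [ 0.002 -0.003  0.005] tool [ 0.019 -0.002 -0.024]
```

>>> play_rows:
  moves:
    - {"hand": 0.163, "translation": [0.02, 0, 0], "roll": 0}
    - {"hand": 0.163, "translation": [0.04, 0, 0.005], "roll": 0}
    - {"hand": 0.163, "translation": [0.045, 0, 0.01], "roll": 0}
    - {"hand": 0.155, "translation": [0.045, 0, 0.01], "roll": 0}
    - {"hand": 0.14, "translation": [0.045, 0, 0.01], "roll": 0}
    - {"hand": 0, "translation": [0.045, 0, 0.01], "roll": 0}
    - {"hand": -1, "translation": [0.045, 0, 0.01], "roll": 0}
    - {"hand": -1, "translation": [0.045, 0, 0.01], "roll": 0}

```text
t: 34.6
tcp_pos: [0.47, -0.1929, 0.1262]
tool_rot: [[0.458, -0.889, -0.0], [-0.889, -0.458, 0.0], [-0.0, 0.0, -1.0]]
force: [0.1, 0.7, -1.0]
finger_gap: 0.0772
gripper_force: 0.0
```

>>> play_rows:
  moves:
    - {"hand": -1, "translation": [0, 0, 0], "roll": 0}
    - {"hand": -1, "translation": [0, 0, -0.15], "roll": 0}
    - {"hand": -1, "translation": [0, 0, -0.4], "roll": 0}
    - {"hand": -1, "translation": [0, 0, -0.6], "roll": 0}
    - {"hand": -1, "translation": [0, 0, -0.6], "roll": 0}
    - {"hand": -1, "translation": [0, 0, -0.6], "roll": 0}

```text
t: 35.35
tcp_pos: [0.4694, -0.1927, 0.2456]
tool_rot: [[0.458, -0.889, -0.001], [-0.889, -0.458, 0.001], [-0.001, 0.001, -1.0]]
force: [-0.5, 0.7, -0.6]
finger_gap: 0.0856
gripper_force: 0.0
```

Run:
```python
from fit import *
s,f=wrist();info(s);E=edges(f);print(E)
X=-np.array(s['tool_rot'])[:,0]
g=f['color'].max(2).astype(int)
print([(k,int(g[165,k-1]),int(g[165,k+2])) for k in range(200,320) if abs(g[165,k+1]-g[165,k-1])>20])
for k,a,b in E:
    p=atz(f,(256,k+.5),.158); print(k,p,'foot if front',(p-.065*X)[:2], 'if slot',(p+.003*X)[:2])
b=bot.grab_frame('top')
for l in ('pad_top','scanner','glue_stick','tape_roll','mug','glue_bottle','tin','brush'): print(l,[(np.round(r['uv']).tolist(),round(r['conf'],2)) for r in bot.look_for(l,b)[:2]])
```

```text
t 35.35 tcp [ 0.469 -0.193  0.246] yawx -62.8 tilt [-0.001  0.001 -1.   ] j [ -4.    9.4 -13.   -0.  -67.6  31.2] F [-0.505  0.651 -0.558] gap 0.0856 0.0
[(41, 70, 99), (43, 92, 126), (44, 99, 129), (74, 150, 100), (75, 154, 93), (77, 100, 24), (78, 93, 27), (111, 17, 64), (112, 25, 45), (113, 51, 31), (114, 64, 35), (127, 51, 18), (161, 38, 88), (162, 36, 92), (230, 101, 48), (231, 92, 85), (232, 74, 144), (233, 48, 149), (328, 147, 53), (329, 150, 26), (330, 118, 28)]
[(204, 160, 56), (205, 164, 40), (206, 115, 43), (234, 39, 64), (235, 33, 62), (238, 62, 92), (274, 78, 74), (277, 74, 34), (300, 33, 147), (301, 42, 150), (302, 121, 151)]
41 [ 0.525 -0.302  0.158] foot if front [ 0.555 -0.359] if slot [ 0.524 -0.299]
43 [ 0.525 -0.3    0.158] foot if front [ 0.554 -0.358] if slot [ 0.523 -0.298]
44 [ 0.524 -0.3    0.158] foot if front [ 0.554 -0.357] if slot [ 0.523 -0.297]
74 [ 0.514 -0.28   0.158] foot if front [ 0.544 -0.338] if slot [ 0.513 -0.277]
75 [ 0.514 -0.279  0.158] foot if front [ 0.544 -0.337] if slot [ 0.512 -0.277]
77 [ 0.513 -0.278  0.158] foot if front [ 0.543 -0.3
[... 874 characters left out ...]
ont [ 0.479 -0.212] if slot [ 0.448 -0.152]
233 [ 0.449 -0.153  0.158] foot if front [ 0.478 -0.211] if slot [ 0.447 -0.151]
328 [ 0.396 -0.052  0.158] foot if front [ 0.426 -0.11 ] if slot [ 0.395 -0.049]
329 [ 0.396 -0.051  0.158] foot if front [ 0.426 -0.108] if slot [ 0.394 -0.048]
330 [ 0.395 -0.049  0.158] foot if front [ 0.425 -0.107] if slot [ 0.394 -0.047]
pad_top [([305.0, 209.0], 0.58)]
scanner [([314.0, 194.0], 0.82), ([347.0, 91.0], 0.64)]
glue_stick [([216.0, 185.0], 0.73)]
tape_roll [([215.0, 187.0], 0.5)]
mug [([396.0, 140.0], 0.68)]
glue_bottle [([397.0, 137.0], 0.63), ([313.0, 198.0], 0.44)]
tin [([309.0, 210.0], 0.67), ([342.0, 227.0], 0.65)]
brush [([217.0, 111.0], 0.73)]
```

```bash
python3 -c "
from cell import bot
print(bot.finish_job())"
```

```text
the job is handed in; nothing more can be done
None
```

I stood the scanner on its foot, held it on the barcode label for over a second, then stood it upright and let go about 5 mm from the pad's centre by my last measurement. I handed the job in at about 35 s; no verdict came back.

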